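# Put the loose beads away in the screw-top canister

## Robot

A 7-joint arm with a two-finger parallel gripper is mounted at the origin on the work surface. World frame = base frame: x ahead of the robot, y to its left, z up, the work surface at z = 0. Lengths are in m, angles in degrees, forces in N, time in s.
With the tool pointing down it reaches from about 0.4 to 0.85 m from the base axis. Payload 6.9 kg.
Tool frame: the origin (TCP) lies at the very end of the fingers, on their centre line; the grasp point (between the pads) lies 19 mm behind it; z points along the fingers, y is the direction in which the jaws open and shut (so a half turn about z gives the same grasp; the last joint's range is limited). The gripper opens to 85 mm and grips with 20 to 120 N. Pads are 22 mm wide; open, the fingers measure 114 mm over their backs; the gripper's body (76 mm by 85 mm) begins 54 mm behind the grasp point. The pads swing forward as they close: fully open they stand 13 mm farther back than shut.
Start: joints at [-69.758, 29.078, -13.613, 85.955, 7.202, 65.827, -8.869], TCP at [0.153, 0.606, 0.231] pointing down, gripper open.
Joint ranges: [-176.47, 176.47], [-13.61, 117.27], [-81.72, 77.17], [0.22, 143.17], [-87.28, 267.28], [10, 112.55], [-165.47, 165.47]. Speed limits (degrees/s): [136.94, 136.94, 180, 180, 180, 180, 180].

## Interface

Orientations are given as a 3x3 rotation matrix whose columns are the frame's x, y, z axes.
In Python, from station import * gives the robot as it stands. The module is installed in compiled form; this text tells all that it offers.
- The arm moves only by the shell command python3 -m handwheel 'ROWS' [FORCE]. ROWS is JSON, a list that holds one entry, the list of rows, each a list of 7 numbers: the shift along the tool's x, y, z in units of 50 cm (1.0 is 50 cm), then the turn, a rotation vector about the tool's x, y, z in units of pi rad (1.0 is pi rad), then the closure, from 0 (fully open) to 1 (shut). In form: [[[dx, dy, dz, rx, ry, rz, grip], ...]]. A call has exactly 5 rows; each row is the pose to reach, as a shift and turn from the pose commanded when the call began, along the tool's axes at that moment, turning the shorter way round; what a row does not reach only later rows make up. A row lasts 1/8 s, in which the tool goes at most 62.5 mm and 10.7 degrees, less where a joint would pass 70% of its speed; a pose out of reach is approached as far as the arm can. A call with a number of a shift or a turn outside -1 to 1 is refused whole. A call with a gripper value outside its range is refused whole. The fingers move at their own pace and stop on an object; FORCE is the grip in N (left out, the last holds). Time passes only in rows, so rows that repeat a pose let the fingers close, or fill a call up. It gives the time, the measured TCP pose, the force and the opening at its end, in the units of the state.
- state(): the state, without advancing time (a new reading comes with each control period).
- read_camera(name): name is "scene" or "top"; returns a dict with "img" (384x512x3 uint8, red, green, blue), "mtx" (3x3 intrinsics, pixels), "R" (3x3) and "t" (3): a world point X has camera coordinates R X + t. Camera axes: x right, y down, z forward; pixel columns grow to the right and rows downward; lengths in m; the calibration is good to about 2 mm. A picture is of the moment at which its call begins. There is no depth.
- finish_job(): hands the job in, once; it reports no verdict.
The state is a dict: "t": time; "joint_positions": joint angles; "joint_vel": joint speeds; "tau": joint torques, N m; "tool_pos": TCP position; "ee_rot": TCP orientation; "contact_force": force on the tool from outside, world axes, zero at the start; "torque": the same for the moment, N m; "grip_width": finger opening in m.
Only numpy, scipy, OpenCV 4.12 (cv2) and the standard library are available. Lean on these libraries where they do the work, as an engineer would, in place of code of your own. Each camera call takes 0.05 s, during which the arm holds its last target.

## Task

Pack up at the bead stall: first slide the open white canister along its wooden board, without lifting it, from the red-outlined mark fully into the blue-marked bay, which keeps it from turning. Then drop every loose bead on the red mat into the canister. Last, set the wooden lid on the canister, turn it back (anticlockwise) until the thread drops into place, then screw it forward (clockwise) until it is fully home, and leave the two red ring tins and the other things on the table where they are.

Things in the scene. Friction and masses are not known exactly. Their poses are not given: they have to be found in the camera images.
- board: Pale wooden runner board, 150 x 320 x 6 mm, fixed; origin at the centre of its underside, y along its length towards the bay, top 6 mm up. On its -y half a red outlined start mark, on its +y half a bay of dark rails 18 mm high above the board: two side rails (inner faces 66 mm apart), a back rail at the +y end and a flared mouth open to the board's -y.
- start_mark (a point): Middle of the red outlined start mark on the board's top.
- bay (a point): Middle of the blue marked bay on the board's top, axes as the board's: the canister's origin comes here (within 2 mm) when pushed fully in against the back rail, 160 mm from the start mark.
- jar: White open canister (0.36 to 0.6 kg), loose, on the board: square body 62 x 62 mm, 70 mm tall, sides along its own x and y, and a round neck up to the rim at 92 mm. Origin at the centre of its underside, z up. A round well 46 mm across goes from the rim down to 5 mm above the underside. While open it can be gripped across two flat sides from above, 30 to 65 mm above its underside.
- mouth (a point): Centre of the canister's rim, on its axis, 92 mm above its underside.
- thread (a point): On the canister's axis, 82 mm above its underside. Round the neck (62 mm across there) run three blue helical ledges, right-handed: each has a gap of about 35 degrees where a lug drops in; the groove then goes 75 degrees clockwise (from above), 5 mm down, to an upright stop. A lug lying on top of a ledge is blocked clockwise by that stop: turn it back at most about 120 degrees.
- lid: Wooden screw lid (about 0.11 kg), loose, right way up on the mat: 72 mm across, skirt 20 mm deep, a 5 mm top and a round knob. Origin at the centre of its lower edge, z up. Its origin's height in the canister's frame: 80 to 88 mm with the lugs on top of the thread, 78 mm once dropped into it, 73 mm fully home.
- lugs (a point): On the lid's axis, 4 mm above its origin. Inside the skirt (65.6 mm across) sit three steel lugs, 4 mm thick, 120 degrees apart, one on the lid's +x; their tips leave 54 mm, about 2 mm of play round the bare neck.
- knob (a point): Middle of the lid's round knob (34 mm across, 25 to 50 mm above the lid's origin), on the axis 37.5 mm above the origin; grip it from above at any yaw. Let go, the lid drops by its own weight; held, it must be followed or pressed down lightly (about 3 N) to feel the drop.
- mat: Red mat, 260 x 280 x 3 mm, fixed on the table; origin at the centre of its underside. Beads, lid and tins start on it.
- bead_yellow: Yellow chunky bead, a plain short cylinder 22 mm across and 16 mm tall (14 g), standing on its flat end on the red mat; origin at the centre of its underside, z along its axis. Absent in some starts (None).
- bead_green: Green chunky bead, a plain short cylinder 22 mm across and 16 mm tall (14 g), standing on its flat end on the red mat; origin at the centre of its underside, z along its axis. Absent in some starts (None).
- bead_blue: Blue chunky bead, a plain short cylinder 22 mm across and 16 mm tall (14 g), standing on its flat end on the red mat; origin at the centre of its underside, z along its axis. Absent in some starts (None).
- bead_white: White chunky bead, a plain short cylinder 22 mm across and 16 mm tall (14 g), standing on its flat end on the red mat; origin at the centre of its underside, z along its axis. Absent in some starts (None).
- bead_black: Black chunky bead, a plain short cylinder 22 mm across and 16 mm tall (14 g), standing on its flat end on the red mat; origin at the centre of its underside, z along its axis. Absent in some starts (None).
- tin_a: Round red ring tin with white and blue top, 40 mm across and 22 mm tall, on the mat; stays there. Origin at the centre of its underside.
- tin_b: Another such tin, 40 mm across and 22 mm tall; stays there.
- bangle: Brass bangle, 66 mm across, 10 mm tall, lying on the table; stays there.
- polish: Amber bottle, 44 mm across, 110 mm tall; stays there.
- spool: White and green spool, 44 mm across, 38 mm tall; stays there.

How it is judged:
By the outcome, as a careful person would: the job done as asked, in the order asked, and still so for the second after the job is handed in, with the robot touching nothing.
Of bead_yellow, bead_green, bead_blue, bead_white, bead_black only 3 to 5 are there at a start; the rules pass over those that are not, and their reading is None.
At some moment in a run one of bead_yellow, bead_green, bead_blue, bead_white, bead_black may be knocked a few centimetres aside while the robot is not near it.
It also fails if it takes over 210 s, if anything falls off the work surface, if the arm or the gripper's body presses on something with over 40 N, if the wrist force passes 120 N, or if a joint passes its speed limit or range.

## Working session

There is one attempt and no reset: what is moved stays moved. The work goes in short steps, Python scripts to look and compute and a shell command to move; the robot and the scene stay as the last step left them, time stands still between calls to the robot, and variables do not carry over. Pictures are saved under pics/ and viewed, and the job is handed in when it is done.

```bash
mkdir -p pics; python3 - <<'E'
from station import *
import cv2,json
s=state();print(s)
for n in("scene","top"):
    c=read_camera(n);cv2.imwrite(f"pics/{n}0.png",c["img"][...,::-1]);print(n,c["mtx"],c["R"],c["t"])
E
```

```text
{'t': 0.0, 'joint_positions': array([-69.75811546,  29.1252542 , -13.60784984,  86.00829901,
         7.20326464,  65.82497089,  -8.86841503]), 'joint_vel': array([-0.02536626,  0.05542897, -0.12273616, -0.00392529,  0.10682858,
       -0.10822948, -0.08541357]), 'tau': array([ 6.21411054e-04, -6.20598936e+01, -2.18656495e+00, -2.49654561e+01,
        1.27269866e-02,  1.16587061e-02,  1.07643950e-05]), 'tool_pos': array([0.15326058, 0.60541611, 0.23043441]), 'ee_rot': array([[-9.69462851e-01,  2.45237931e-01, -3.70266526e-04],
       [ 2.45238204e-01,  9.69461363e-01, -1.69949941e-03],
       [-5.78226291e-05, -1.73840504e-03, -9.99998487e-01]]), 'contact_force': array([-0.0433161 , -0.08063047,  0.35445748]), 'torque': array([ 0.01631014, -0.02407589, -0.01244556]), 'grip_width': 0.08531364304692146}
scene [[417.72911082   0.         243.53153288]
 [  0.         417.72911082 195.51083054]
 [  0.           0.           1.        ]] [[ 0.27500009  0.96135946  0.01276495]
 [ 0.60142643 -0.16165128 -0.78240342]
 [-0.75010745  0.22283819 -0.62264111]] [-0.14205356 -0.29710581  1.33860535]
top [[438.34805593   0.         253.6003621 ]
 [  0.         438.34805593 198.94994394]
 [  0.           0.           1.        ]] [[-1.02796740e-02 -9.99947153e-01 -1.37081533e-04]
 [-9.95099346e-01  1.02433199e-02 -9.83481866e-02]
 [ 9.83443934e-02 -8.74577553e-04 -9.95152056e-01]] [-0.0199349   0.59670961  1.08512429]
```

View pics/scene0.png

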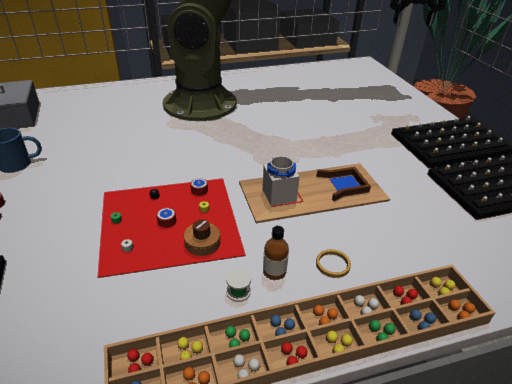

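View pics/top0.png

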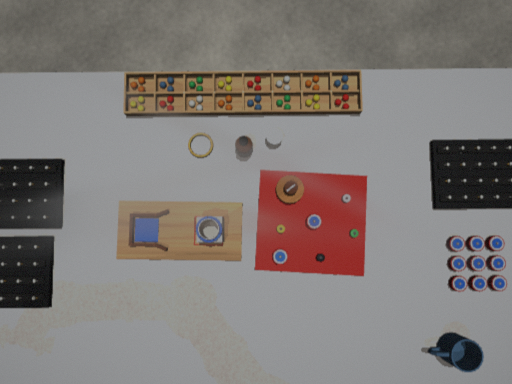

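The scene view shows the canister at about (282,183), the bay at (345,184), the lid at (202,236) and four beads: green (116,217), black (154,194), yellow (204,207) and white (127,245). There is no blue bead. The top view shows the canister at (209,230), the bay at (146,230), the lid at (290,189) and the tins at (314,222) and (280,257). Next I'll measure by colour.

```bash
cat > h.py <<'E'
from station import *
import numpy as np, cv2
def cast(c,u,v,z):
    d=c["R"].T@np.array([(u-c["mtx"][0,2])/c["mtx"][0,0],(v-c["mtx"][1,2])/c["mtx"][1,1],1.])
    o=-c["R"].T@c["t"]; return o+d*(z-o[2])/d[2]
def proj(c,X):
    p=c["mtx"]@(c["R"]@np.array(X)+c["t"]); return p[:2]/p[2]
def blobs(m,amin=8):
    n,l,s,ce=cv2.connectedComponentsWithStats(m.astype(np.uint8),connectivity=8)
    return [(int(s[i,4]),ce[i].round(1),s[i,:4].tolist()) for i in range(1,n) if s[i,4]>=amin]
def hsv(c): return cv2.cvtColor(c["img"],cv2.COLOR_RGB2HSV).astype(int)
def save(name,img,box=None,k=1):
    if box: x0,y0,x1,y1=box; img=img[y0:y1,x0:x1]
    cv2.imwrite("pics/"+name,cv2.resize(img[...,::-1],None,fx=k,fy=k,interpolation=cv2.INTER_CUBIC))
E
python3 - <<'E'
from h import *
c=read_camera("top");d=read_camera("scene")
save("t1.png",c["img"],(110,160,375,285),3);save("s1.png",d["img"],(90,140,400,310),2.5)
H=hsv(c)
h,s,v=H[...,0],H[...,1],H[...,2]
mat=((h<6)|(h>174))&(s>180)&(v>90)
roi=np.zeros(h.shape,bool);roi[165:280,250:370]=1
mm=cv2.morphologyEx((mat&roi).astype(np.uint8),cv2.MORPH_CLOSE,np.ones((31,31)))
cs,_=cv2.findContours(mm,cv2.RETR_EXTERNAL,cv2.CHAIN_APPROX_SIMPLE);k=max(cs,key=cv2.contourArea)
r=cv2.minAreaRect(k);print("mat",r,[cast(c,*p,0.003)[:2].round(3) for p in cv2.boxPoints(r)])
inside=cv2.erode(mm,np.ones((5,5)))>0
for a,ce,b in blobs(inside&~mat): print(a,ce,b,H[int(ce[1]),int(ce[0])],cast(c,*ce,0.019)[:2].round(4))
blue=(h>100)&(h<125)&(s>120)&(v>60)
r2=np.zeros(h.shape,bool);r2[195:265,110:250]=1
for a,ce,b in blobs(blue&r2): print("blue",a,ce,b,cast(c,*ce,0.006)[:2].round(4),cast(c,*ce,0.085)[:2].round(4))
wood=(h>8)&(h<25)&(s>60)&(v>110)&r2
wm=cv2.morphologyEx(wood.astype(np.uint8),cv2.MORPH_CLOSE,np.ones((25,25)))
cs,_=cv2.findContours(wm,cv2.RETR_EXTERNAL,cv2.CHAIN_APPROX_SIMPLE);k=max(cs,key=cv2.contourArea)
r=cv2.minAreaRect(k);print("board",r,cast(c,*r[0],.006),[cast(c,*p,0.006)[:2].round(4) for p in cv2.boxPoints(r)])
E
```

```text
mat ((311.4288635253906, 223.06495666503906), (106.66259765625, 97.80809783935547), 2.6025619506835938) [array([ 0.417, -0.03 ]), array([ 0.67 , -0.045]), array([ 0.655, -0.323]), array([ 0.402, -0.303])]
2989 [326.  229.1] [259, 178, 104, 91] [  1 169 148] [ 0.5184 -0.2098]
68 [268.5 191.9] [264, 188, 10, 8] [  1 173 150] [ 0.6153 -0.0646]
90 [321.1 257.1] [315, 253, 15, 10] [100  11  68] [ 0.4477 -0.1955]
13 [308.6 266.9] [306, 265, 6, 5] [  1 177 151] [ 0.4235 -0.1633]
blue 98 [145.9 238.2] [135, 235, 22, 6] [0.5001 0.2521] [0.4992 0.2328]
blue 25 [209.3 239.5] [201, 235, 19, 7] [0.4951 0.089 ] [0.4946 0.081 ]
board ((178.8152313232422, 230.3575439453125), (124.90889739990234, 58.04817199707031), 0.7638984322547913) [0.51941038 0.16753438 0.006     ] [array([0.449, 0.328]), array([0.5984, 0.3291]), array([0.5907, 0.005 ]), array([0.4415, 0.0081])]
```

View pics/t1.png

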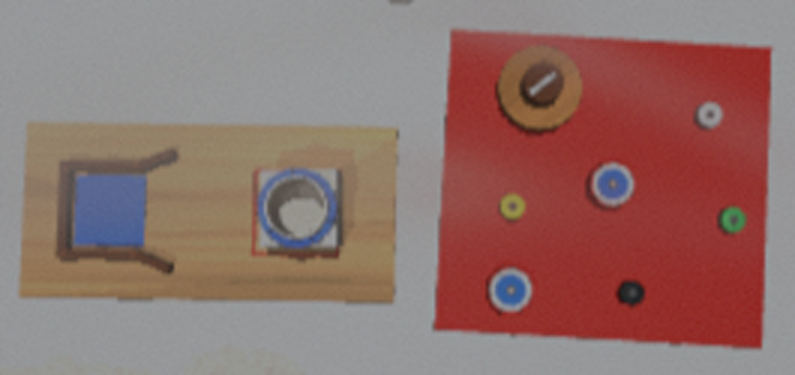

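View pics/s1.png

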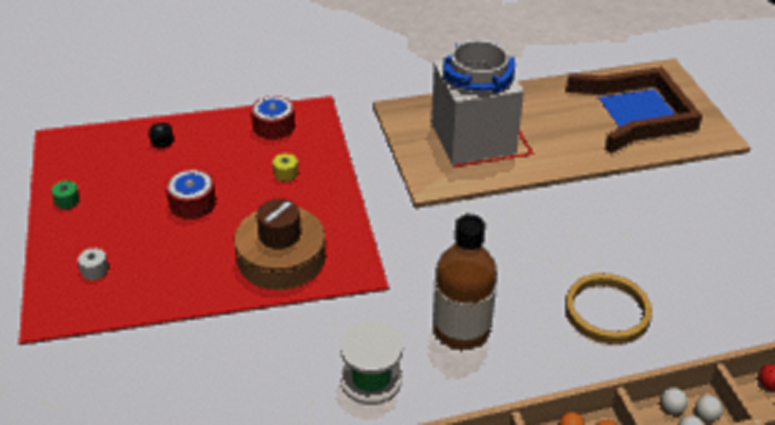

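The close-ups show everything clearly: in the top view, yellow is near (281,229), green (354,233), white (346,198), black (320,257) and the canister ring (209,230). My masks were too tight, so I'll refine each one locally.

```bash
cat >> h.py <<'E'
def grab(name,n=4):
    c=read_camera(name); f=[c["img"].astype(float)]
    for _ in range(n-1): f.append(read_camera(name)["img"].astype(float))
    c["img"]=np.mean(f,0).round().astype(np.uint8); return c
def ismat(H): return ((H[...,0]<10)|(H[...,0]>170))&(H[...,1]>120)&(H[...,2]>60)
def near(c,u,v,r,f):
    H=hsv(c);m=f(H);yy,xx=np.mgrid[:384,:512];m=m&((xx-u)**2+(yy-v)**2<r*r)
    b=blobs(m,4);return max(b,key=lambda q:q[0]) if b else None
E
python3 - <<'E'
from h import *
c=grab("top");d=grab("scene")
nm=lambda H:~ismat(H)
for n,tu,su,z in [("yellow",(281,229),(204,207),.019),("green",(354,233),(116,217),.019),("white",(346,198),(127,245),.019),("black",(320,257),(154,194),.019),("tinA",(314,222),(166,217),.025),("tinB",(280,257),(199,186),.025),("lid",(290,189),None,.028)]:
    q=near(c,*tu,17 if n=="lid" else 11,nm); p=near(d,*su,13,nm) if su else None
    print(n,q,cast(c,*q[1],z)[:2].round(4), p and (p,cast(d,*p[1],z*.6)[:2].round(4)))
H=hsv(c)
bl=lambda H:(H[...,0]>95)&(H[...,0]<130)&(H[...,1]>80)
q=near(c,146,230,25,bl);print("bay",q,cast(c,*q[1],.006));m=bl(H);yy,xx=np.mgrid[:384,:512]
m1=m&((xx-146)**2+(yy-230)**2<625);k=cv2.minAreaRect(np.argwhere(m1)[:,::-1].astype(np.float32));print("bayrect",k,[cast(c,*p,.006)[:2].round(4) for p in cv2.boxPoints(k)])
m2=m&((xx-209)**2+(yy-230)**2<400);pts=np.argwhere(m2)[:,::-1].astype(np.float32)
hull=cv2.convexHull(pts);e=cv2.fitEllipse(hull);print("ring ellipse",e,[cast(c,*e[0],z)[:2].round(4) for z in(.085,.09)])
for z in(.083,.088):
  P=np.array([cast(c,*p,z)[:2] for p in hull[:,0]]);cc,r=cv2.minEnclosingCircle((P*1000).astype(np.float32));print(z,cc,r)
# dark knob
k=near(c,290,188,10,lambda H:(H[...,2]<95)&(H[...,0]<20));print("knob",k,k and cast(c,*k[1],.053)[:2])
E
```

```text
yellow (63, array([280.3, 228.2]), [276, 224, 9, 9]) [ 0.5219 -0.0934] ((98, array([203.6, 206.2]), [199, 201, 10, 12]), array([ 0.5228, -0.0933]))
green (66, array([353.9, 232.9]), [350, 229, 9, 9]) [ 0.508  -0.2806] ((104, array([115.6, 217.3]), [110, 212, 12, 12]), array([ 0.5103, -0.2807]))
white (73, array([345.9, 198. ]), [341, 194, 10, 9]) [ 0.5975 -0.263 ] ((122, array([126.7, 245. ]), [121, 239, 12, 13]), array([ 0.6001, -0.2634]))
black (47, array([319.7, 257.1]), [316, 254, 8, 7]) [ 0.4478 -0.192 ] ((71, array([154. , 193.8]), [150, 190, 9, 9]), array([ 0.4504, -0.1932]))
tinA (173, array([313.9, 221. ]), [307, 214, 15, 15]) [ 0.5391 -0.1787] ((161, array([165.5, 213.4]), [157, 208, 18, 12]), array([ 0.5294, -0.1773]))
tinB (177, array([279.7, 256.2]), [273, 249, 15, 15]) [ 0.4513 -0.0904] ((264, array([198.7, 181.9]), [187, 174, 23, 20]), array([ 0.4369, -0.0871]))
lid (601, array([289.4, 188.6]), [276, 174, 28, 30]) [ 0.6222 -0.1177] None
bay (513, array([146.3, 230. ]), [135, 219, 23, 23]) [0.52119243 0.25137169 0.006     ]
bayrect ((146.0, 230.0), (22.0, 22.0), 90.0) [array([0.5499, 0.281 ]), array([0.5493, 0.2241]), array([0.4927, 0.2235]), array([0.4933, 0.28  ])]
ring ellipse ((208.53065490722656, 229.1016845703125), (25.163013458251953, 25.33405303955078), 79.56825256347656) [array([0.5194, 0.0828]), array([0.5193, 0.0823])]
0.083 (519.6724243164062, 82.88995361328125) 30.715322494506836
0.088 (519.5170288085938, 82.37848663330078) 30.569753646850586
knob (120, array([289.4, 189.2]), [283, 182, 15, 14]) [ 0.61765618 -0.11558067]
```

```bash
python3 - <<'E'
from h import *
c=grab("top",6);d=grab("scene",6)
save("t2.png",c["img"],(185,205,235,255),12);save("s2.png",d["img"],(235,145,325,220),8)
g=cv2.cvtColor(c["img"],cv2.COLOR_RGB2HSV)
w=(g[...,1]<60)&(g[...,2]>140)
yy,xx=np.mgrid[:384,:512]
w&=(abs(xx-209)<18)&(abs(yy-230)<18)
pts=np.argwhere(w)[:,::-1].astype(np.float32);r=cv2.minAreaRect(pts);print(r)
b=cv2.boxPoints(r);P=[cast(c,*p,.076)[:2].round(4) for p in b];print(P,np.mean(P,0))
E
```

```text
((208.5, 229.0), (26.0, 25.0), 90.0)
[array([0.5517, 0.1142]), array([0.5511, 0.0535]), array([0.4883, 0.0537]), array([0.4889, 0.114 ])] [0.52    0.08385]
```

View pics/t2.png

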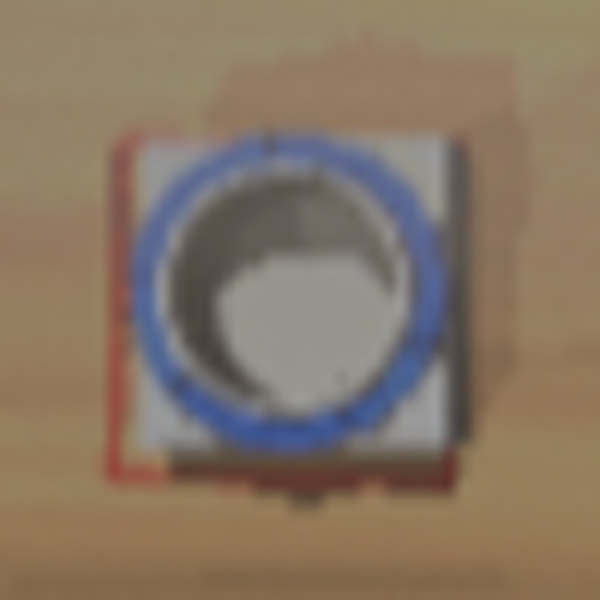

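View pics/s2.png

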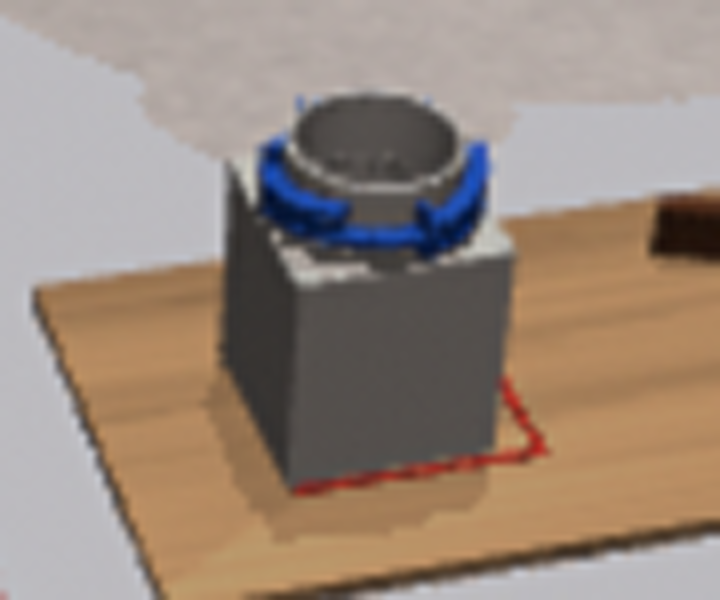

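The canister is square to the board within about 2°, centred at (0.520, 0.083). The ring and the body corners agree to about 1 mm. The board's yaw is -1.35° and the bay is at (0.521, 0.251). Next I'll add a planning helper that prints the tool-frame steps.

```bash
cat >> h.py <<'E'
from scipy.spatial.transform import Rotation as Ro
def plan(x,y,z,yaw=None):
    s=state();R=np.array(s["ee_rot"]);dp=R.T@(np.array([x,y,z])-s["tool_pos"])/.5
    if yaw is None: rv=np.zeros(3)
    else:
        a=np.radians(yaw);T=np.array([[-np.cos(a),-np.sin(a),0],[-np.sin(a),np.cos(a),0],[0,0,-1.]])
        rv=Ro.from_matrix(R.T@T).as_rotvec()/np.pi
    print("plan",dp.round(4).tolist(),rv.round(4).tolist(),"t",round(s["t"],2),"pos",np.round(s["tool_pos"],4),"F",np.round(s["contact_force"],1),"j",np.round(s["joint_positions"],0))
E
python3 -c "
from h import *
plan(.52,.083,.20,-1.35)"
```

```text
plan [-0.9675, -0.8339, 0.0626] [-0.0, -0.0, -0.0714] t 1.2 pos [0.1533 0.6059 0.2313] F [ 0.1 -0.1  0.5] j [-70.  29. -14.  86.   7.  66.  -9.]
```

```bash
python3 -m handwheel '[[[-0.09,-0.08,0,0,0,0,0],[-0.18,-0.16,0,0,0,0,0],[-0.27,-0.24,0,0,0,0,0],[-0.36,-0.32,0,0,0,0,0],[-0.45,-0.4,0,0,0,0,0]]]' 40
python3 -m handwheel '[[[-0.09,-0.08,0,0,0,0,0],[-0.18,-0.16,0,0,0,0,0],[-0.27,-0.24,0,0,0,0,0],[-0.36,-0.32,0,0,0,0,0],[-0.42,-0.38,0,0,0,0,0]]]'
python3 -m handwheel '[[[-0.05,-0.03,0,0,0,-0.0357,0],[-0.0975,-0.0539,0.03,0,0,-0.0714,0],[-0.0975,-0.0539,0.0626,0,0,-0.0714,0],[-0.0975,-0.0539,0.0626,0,0,-0.0714,0],[-0.0975,-0.0539,0.0626,0,0,-0.0714,0]]]'
python3 -c "
from h import *
plan(.52,.083,.036,-1.35)"
```

```text
t: 1.82
tool_pos: [0.3234, 0.3552, 0.2315]
ee_rot: [[-0.969, 0.245, 0.001], [0.245, 0.969, 0.001], [-0.0, 0.001, -1.0]]
contact_force: [1.4, -0.3, 0.1]
grip_width: 0.0855
t: 2.45
tool_pos: [0.4808, 0.1184, 0.2315]
ee_rot: [[-0.969, 0.248, 0.001], [0.248, 0.969, -0.0], [-0.001, -0.0, -1.0]]
contact_force: [-0.2, 0.7, 0.1]
grip_width: 0.0851
t: 3.08
tool_pos: [0.5201, 0.0834, 0.2006]
ee_rot: [[-1.0, 0.023, 0.001], [0.023, 1.0, 0.0], [-0.001, 0.0, -1.0]]
contact_force: [0.5, 0.0, -0.3]
grip_width: 0.0859
plan [0.0004, -0.0009, 0.3292] [0.0001, 0.0002, 0.0002] t 3.08 pos [0.5201 0.0834 0.2006] F [ 0.5  0.  -0.3] j [ -8.  22.  -6. 104.   3.  55.  74.]
```

```bash
python3 -m handwheel '[[[0,0,0.08,0,0,0,0],[0,0,0.15,0,0,0,0],[0,0,0.2,0,0,0,0],[0,0,0.23,0,0,0,0],[0,0,0.25,0,0,0,0]]]'
python3 -m handwheel '[[[0,0,0.02,0,0,0,0],[0,0,0.04,0,0,0,0],[0,0,0.06,0,0,0,0],[0,0,0.078,0,0,0,0],[0,0,0.078,0,0,0,0]]]'
python3 -c "
from h import *
save('s3.png',read_camera('scene')['img'],(220,90,400,220),4);plan(.52,.083,.036,-1.35)"
```

```text
t: 3.7
tool_pos: [0.5204, 0.0834, 0.075]
ee_rot: [[-1.0, 0.023, 0.001], [0.023, 1.0, 0.0], [-0.001, 0.0, -1.0]]
contact_force: [0.1, -0.6, 0.2]
grip_width: 0.0854
t: 4.32
tool_pos: [0.5196, 0.0829, 0.0352]
ee_rot: [[-1.0, 0.024, -0.001], [0.024, 1.0, -0.0], [0.001, -0.0, -1.0]]
contact_force: [-0.5, -0.8, -0.1]
grip_width: 0.0854
plan [-0.0004, 0.0001, -0.0006] [-0.0001, -0.0002, 0.0] t 4.38 pos [0.5198 0.083  0.0357] F [0.6 0.  0.4] j [ -9.  34.  -4. 114.   5.  32.  72.]
```

View pics/s3.png

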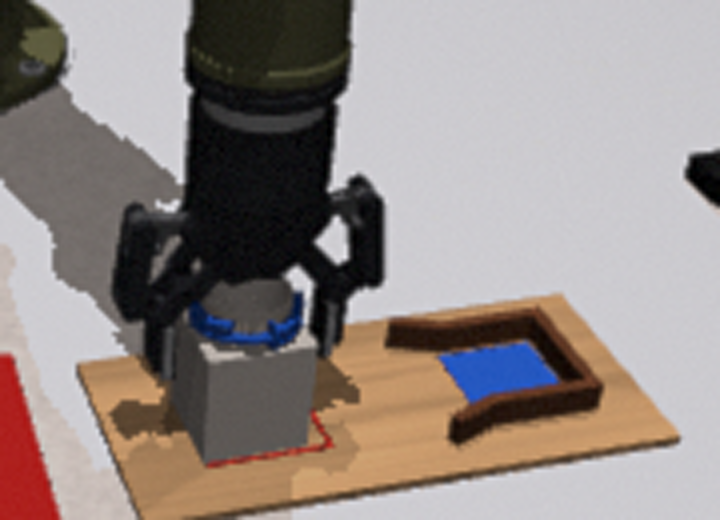

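The open fingers straddle the canister, with the palm clear of the rim. I'll close the grip.

```bash
python3 -m handwheel '[[[0,0,0,0,0,0,0.2],[0,0,0,0,0,0,0.4],[0,0,0,0,0,0,1],[0,0,0,0,0,0,1],[0,0,0,0,0,0,1]]]' 40
python3 -m handwheel '[[[0,0,0,0,0,0,1],[0,0,0,0,0,0,1],[0,0,0,0,0,0,1],[0,0,0,0,0,0,1],[0,0,0,0,0,0,1]]]'
python3 -c "
from h import *
plan(.5205,.2,.036,-1.35)"
```

```text
t: 5.0
tool_pos: [0.5202, 0.0827, 0.0366]
ee_rot: [[-1.0, 0.024, 0.001], [0.024, 1.0, -0.0], [-0.001, -0.0, -1.0]]
contact_force: [-0.6, -2.0, 5.4]
grip_width: 0.0617
t: 5.62
tool_pos: [0.5202, 0.0827, 0.0366]
ee_rot: [[-1.0, 0.024, 0.001], [0.024, 1.0, -0.0], [-0.001, -0.0, -1.0]]
contact_force: [-1.2, -1.8, 5.8]
grip_width: 0.0615
plan [0.005, 0.2346, 0.0011] [-0.0001, 0.0002, -0.0] t 5.62 pos [0.5202 0.0827 0.0366] F [-1.2 -1.8  5.8] j [ -9.  34.  -4. 114.   5.  32.  72.]
```

```bash
python3 -m handwheel '[[[0.001,0.03,0,0,0,0,1],[0.002,0.06,0,0,0,0,1],[0.003,0.09,0,0,0,0,1],[0.004,0.12,0,0,0,0,1],[0.004,0.15,0,0,0,0,1]]]'
python3 -c "
from h import *
save('t4.png',read_camera('top')['img'],(110,190,260,275),5);save('s4.png',read_camera('scene')['img'],(220,90,400,220),4);plan(.5205,.25,.036,-1.35)"
```

```text
t: 6.25
tool_pos: [0.5204, 0.1563, 0.0366]
ee_rot: [[-1.0, 0.026, 0.001], [0.026, 1.0, -0.002], [-0.001, -0.002, -1.0]]
contact_force: [0.1, -6.9, 6.5]
grip_width: 0.0621
plan [0.0038, 0.1811, 0.0014] [0.0003, 0.0005, 0.0004] t 6.35 pos [0.5204 0.1594 0.0366] F [-0.2  1.5  5.6] j [-17.  35.  -4. 111.   4.  33.  65.]
```

View pics/s4.png

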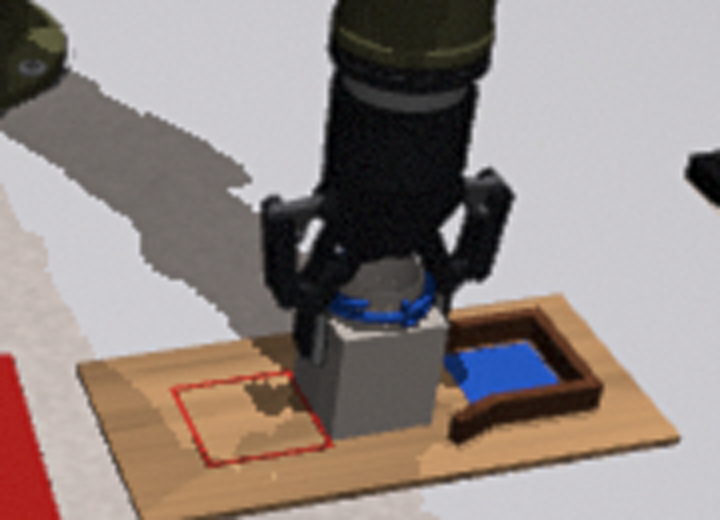

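The full red mark is now visible, with corners at (173,387), (290,373), (331,445) and (211,466) in the crop. The canister is at the bay mouth. I'll use the mark and the rails to check the line of travel.

```bash
python3 - <<'E'
from h import *
d=grab("scene",4)
H=hsv(d);m=((H[...,0]<8)|(H[...,0]>172))&(H[...,1]>110)
m[:, :258]=0;m[:,310:]=0;m[:175]=0;m[215:]=0
h=cv2.convexHull(np.argwhere(m)[:,::-1].astype(np.float32));P=np.array([cast(d,*p,.006)[:2] for p in h[:,0]])
r=cv2.minAreaRect((P*1000).astype(np.float32));print("mark",r)
# jar front face bottom corners (crop px)
for n,q,z in [("jarfrontL",(333,437),.006),("jarfrontR",(436,419),.006),("railtop outer bay", (600,385),.024),("flare end top",(455,418),.024),("flare far",(390,322),.024),("far corner",(540,310),.024)]:
    print(n,cast(d,220+q[0]/4,90+q[1]/4,z)[:2].round(4))
plan(.5205,.25,.036,-1.35)
E
```

```text
mark ((519.63427734375, 91.80267333984375), (75.179443359375, 76.96058654785156), 89.1433334350586)
jarfrontL [0.5513 0.1314]
jarfrontR [0.5514 0.1953]
railtop outer bay [0.5672 0.2883]
flare end top [0.5735 0.1938]
flare far [0.4776 0.1967]
far corner [0.4895 0.2909]
plan [0.0037, 0.1813, 0.0016] [0.0006, 0.0005, 0.0003] t 6.55 pos [0.5203 0.1593 0.0366] F [-0.7  2.8  5.4] j [-17.  35.  -4. 112.   4.  33.  65.]
```

View pics/t4.png

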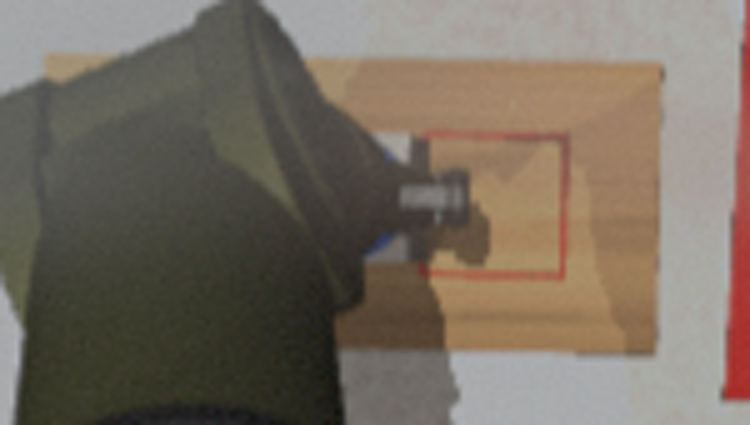

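```bash
python3 -m handwheel '[[[0,0.025,0,0,0,0,1],[0,0.05,0,0,0,0,1],[0,0.075,0,0,0,0,1],[0,0.1,0,0,0,0,1],[0,0.12,0,0,0,0,1]]]'
python3 -c "
from h import *
plan(.5213,.2515,.036,-1.35)"
```

```text
t: 7.18
tool_pos: [0.5218, 0.2159, 0.0366]
ee_rot: [[-1.0, 0.025, 0.001], [0.025, 1.0, -0.002], [-0.001, -0.002, -1.0]]
contact_force: [1.0, -7.1, 8.8]
grip_width: 0.0616
plan [0.0029, 0.0712, 0.0011] [-0.0008, 0.0002, -0.0006] t 7.17 pos [0.5218 0.2159 0.0366] F [ 1.  -7.1  8.8] j [-23.  37.  -3. 108.   3.  35.  60.]
```

```bash
python3 -m handwheel '[[[0,0.015,0,0,0,0,1],[0,0.03,0,0,0,0,1],[0,0.045,0,0,0,0,1],[0,0.056,0,0,0,0,1],[0,0.06,0,0,0,0,1]]]'
python3 -c "
from h import *
plan(.5213,.2515,.036,-1.35)"
python3 -m handwheel '[[[0,0.001,0,0,0,0,1],[0,0.002,0,0,0,0,1],[0,0.003,0,0,0,0,1],[0,0.004,0,0,0,0,1],[0,0.006,0,0,0,0,1]]]'
```

```text
t: 7.8
tool_pos: [0.5226, 0.2457, 0.0366]
ee_rot: [[-1.0, 0.025, 0.001], [0.025, 1.0, -0.002], [-0.001, -0.002, -1.0]]
contact_force: [0.3, -7.5, 9.4]
grip_width: 0.0615
plan [0.0028, 0.0115, 0.0012] [-0.0008, 0.0002, -0.0005] t 7.8 pos [0.5226 0.2457 0.0366] F [ 0.3 -7.5  9.4] j [-26.  37.  -3. 106.   3.  37.  58.]
t: 8.43
tool_pos: [0.5227, 0.2478, 0.0366]
ee_rot: [[-1.0, 0.026, 0.0], [0.026, 1.0, -0.003], [-0.001, -0.003, -1.0]]
contact_force: [0.4, -7.5, 9.7]
grip_width: 0.0618
```

```bash
for i in 1; do python3 -m handwheel '[[[0,0.001,0,0,0,0,1],[0,0.002,0,0,0,0,1],[0,0.003,0,0,0,0,1],[0,0.004,0,0,0,0,1],[0,0.006,0,0,0,0,1]]]'
python3 -m handwheel '[[[0,0.001,0,0,0,0,1],[0,0.002,0,0,0,0,1],[0,0.003,0,0,0,0,1],[0,0.003,0,0,0,0,1],[0,0.004,0,0,0,0,1]]]'; done
```

```text
t: 9.05
tool_pos: [0.5228, 0.2509, 0.0366]
ee_rot: [[-1.0, 0.026, 0.001], [0.026, 1.0, -0.003], [-0.001, -0.003, -1.0]]
contact_force: [-0.2, -7.5, 9.4]
grip_width: 0.0616
t: 9.68
tool_pos: [0.5228, 0.252, 0.0367]
ee_rot: [[-1.0, 0.026, 0.0], [0.026, 1.0, -0.004], [-0.0, -0.004, -1.0]]
contact_force: [0.5, -9.4, 11.7]
grip_width: 0.0615
```

```bash
python3 -m handwheel '[[[0,0.001,0,0,0,0,1],[0,0.002,0,0,0,0,1],[0,0.003,0,0,0,0,1],[0,0.003,0,0,0,0,1],[0,0.004,0,0,0,0,1]]]'; python3 -c "
from h import *
save('s5.png',read_camera('scene')['img'],(250,90,400,220),5)"
```

```text
t: 10.3
tool_pos: [0.5227, 0.2522, 0.0367]
ee_rot: [[-1.0, 0.028, -0.001], [0.028, 1.0, -0.006], [0.0, -0.006, -1.0]]
contact_force: [-1.6, -14.4, 14.5]
grip_width: 0.0616
```

View pics/s5.png

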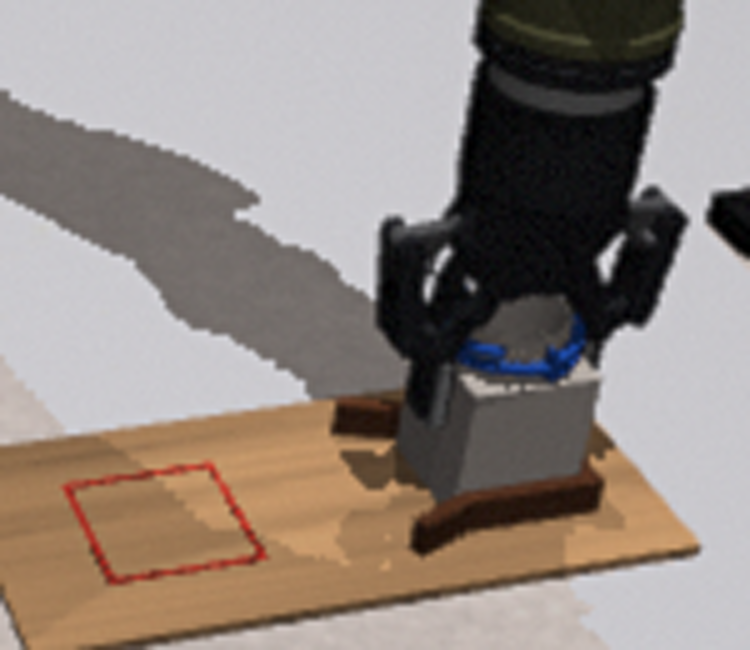

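It's against the back rail: it stopped at y=0.252 where I expected 0.2517, and the push force is rising. I'll relax the push, open the grip and go up.

```bash
python3 -m handwheel '[[[0,-0.002,0,0,0,0,1],[0,-0.003,0,0,0,0,1],[0,-0.003,0,0,0,0,0.3],[0,-0.003,0,0,0,0,0],[0,-0.003,0,0,0,0,0]]]'; python3 -m handwheel '[[[0,0,0,0,0,0,0],[0,0,-0.05,0,0,0,0],[0,0,-0.12,0,0,0,0],[0,0,-0.2,0,0,0,0],[0,0,-0.3,0,0,0,0]]]'
python3 -c "
from h import *
plan(.5219,-.0934,.19,-1)"
```

```text
t: 10.98
tool_pos: [0.5219, 0.2571, 0.0359]
ee_rot: [[-1.0, 0.023, -0.0], [0.023, 1.0, 0.001], [0.0, 0.001, -1.0]]
contact_force: [-0.5, 0.8, -0.6]
grip_width: 0.0856
t: 11.6
tool_pos: [0.5214, 0.2566, 0.1865]
ee_rot: [[-1.0, 0.023, -0.002], [0.023, 1.0, -0.001], [0.002, -0.001, -1.0]]
contact_force: [1.2, 0.4, -0.5]
grip_width: 0.0852
plan [-0.017, -0.6999, -0.0066] [-0.0002, -0.0006, -0.0017] t 11.6 pos [0.5214 0.2566 0.1865] F [ 1.2  0.4 -0.5] j [-27.  27.  -3.  97.   2.  56.  58.]
```

```bash
python3 -m handwheel '[[[0,-0.1,0,0,0,0,0.2],[0,-0.2,0,0,0,0,0.5],[0,-0.3,0,0,0,0,0.5],[0,-0.4,0,0,0,0,0.5],[0,-0.5,0,0,0,0,0.5]]]'; python3 -m handwheel '[[[-0.017,-0.1,0,0,0,0,0.5],[-0.017,-0.2,0.05,0,0,0,0.5],[-0.017,-0.2,0.1,0,0,0,0.5],[-0.017,-0.2,0.15,0,0,0,0.5],[-0.017,-0.2,0.2,0,0,0,0.5]]]'
cat > look.py <<'E'
from h import *
import sys
def look(tag):
    c=grab("top",3);d=grab("scene",3)
    save(tag+"t.png",c["img"],(110,160,375,285),3);save(tag+"s.png",d["img"],(90,140,400,310),2.5)
    return c,d
if __name__=="__main__":
    c,d=look(sys.argv[1])
    m=(lambda H:(H[...,0]>95)&(H[...,0]<130)&(H[...,1]>80))(hsv(c));yy,xx=np.mgrid[:384,:512]
    m&=((xx-143)**2+(yy-230)**2<22**2)
    h=cv2.convexHull(np.argwhere(m)[:,::-1].astype(np.float32))
    P=np.array([cast(c,*p,.088)[:2] for p in h[:,0]])*1000
    print("ring",cv2.minEnclosingCircle(P.astype(np.float32)),cv2.fitEllipse(P.astype(np.float32)))
    plan(.522,-.0934,.05,-1)
E
python3 look.py a
```

```text
t: 12.22
tool_pos: [0.5161, 0.0054, 0.186]
ee_rot: [[-1.0, 0.023, 0.0], [0.023, 1.0, 0.0], [-0.0, 0.0, -1.0]]
contact_force: [1.1, -0.0, -0.1]
grip_width: 0.0426
t: 12.85
tool_pos: [0.5225, -0.0934, 0.0851]
ee_rot: [[-1.0, 0.023, 0.0], [0.023, 1.0, 0.0], [-0.0, 0.0, -1.0]]
contact_force: [-1.4, -0.1, -0.6]
grip_width: 0.0428
ring ((522.024169921875, 252.54087829589844), 30.973291397094727) ((522.188720703125, 252.09136962890625), (60.09303283691406, 61.27050018310547), 127.2488784790039)
plan [0.0023, 0.0002, 0.0739] [-0.0, 0.0005, -0.0018] t 13.15 pos [ 0.5231 -0.0935  0.087 ] F [1.  0.3 0.8] j [  8.  30.  -0. 111.   0.  39.  96.]
```

View pics/at.png

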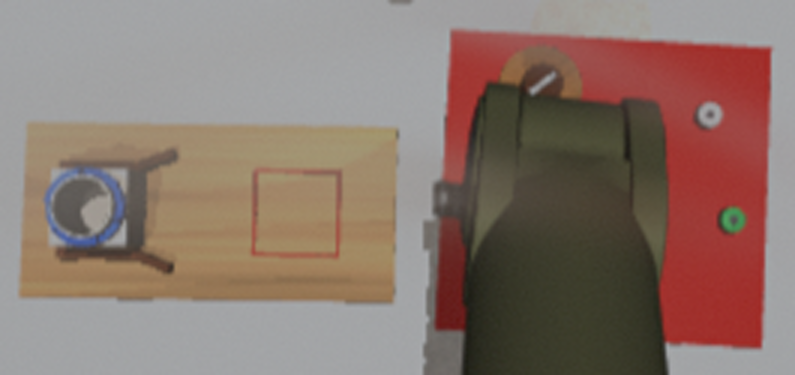

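View pics/as.png

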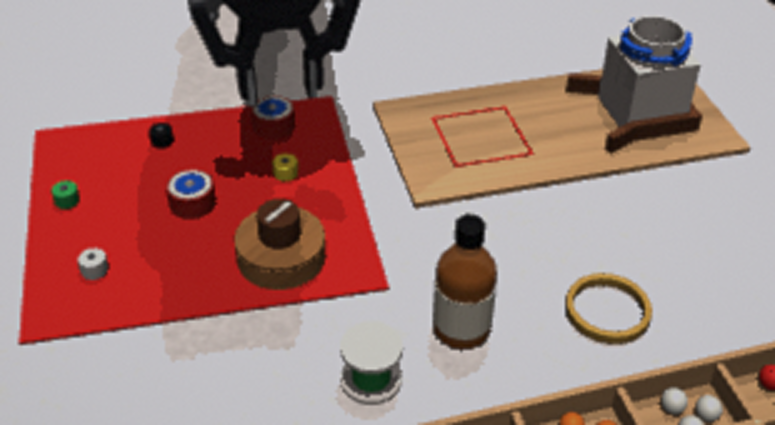

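The canister is square in the bay at (0.522, 0.2525). The beads haven't moved, with yellow still at (285,166) in the scene crop. I'll go down on yellow.

```bash
python3 -m handwheel '[[[0.0015,0,0.06,0,0,0,0.5],[0.0015,0,0.1,0,0,0,0.5],[0.0015,0,0.135,0,0,0,0.5],[0.0015,0,0.155,0,0,0,0.5],[0.0015,0,0.161,0,0,0,0.5]]]' 30; python3 -m handwheel '[[[0,0,0,0,0,0,0.6],[0,0,0,0,0,0,0.7],[0,0,0,0,0,0,0.9],[0,0,0,0,0,0,1],[0,0,0,0,0,0,1]]]';python3 -c "
from h import *
save('s6.png',read_camera('scene')['img'],(130,120,280,250),5)"
```

```text
t: 13.78
tool_pos: [0.5219, -0.0936, 0.0057]
ee_rot: [[-1.0, 0.023, 0.0], [0.023, 1.0, -0.0], [-0.0, -0.0, -1.0]]
contact_force: [-0.2, -0.2, -0.6]
grip_width: 0.0424
t: 14.4
tool_pos: [0.522, -0.0937, 0.0062]
ee_rot: [[-1.0, 0.024, 0.001], [0.024, 1.0, -0.0], [-0.001, -0.0, -1.0]]
contact_force: [-0.9, -0.0, 6.5]
grip_width: 0.0205
```

View pics/s6.png

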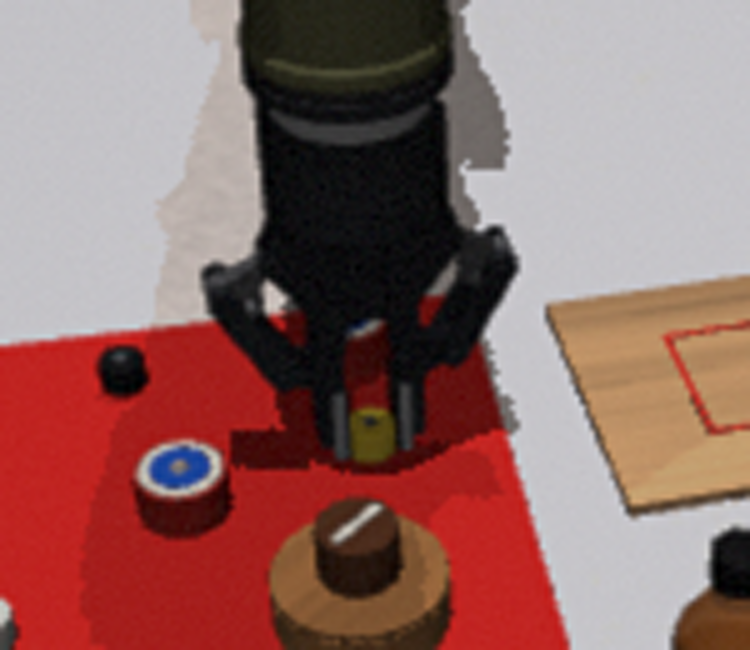

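The gripper holds the yellow bead at a 20.5 mm opening. I'll lift it and carry it over the canister.

```bash
python3 -m handwheel '[[[0,0,-0.06,0,0,0,1],[0,0,-0.16,0,0,0,1],[0,0,-0.26,0,0,0,1],[0,0,-0.3,0,0,0,1],[0,0.1,-0.3,0,0,0,1]]]'; python3 -m handwheel '[[[0,0.1,0,0,0,0,1],[0,0.2,0,0,0,0,1],[0,0.3,0,0,0,0,1],[0,0.4,0,0,0,0,1],[0,0.5,0,0,0,0,1]]]';python3 -c "
from h import *
save('s7.png',read_camera('scene')['img'],(220,60,400,190),4);plan(.522,.2525,.11,-1.35)"
```

```text
t: 15.08
tool_pos: [0.524, -0.0474, 0.1578]
ee_rot: [[-1.0, 0.031, 0.005], [0.031, 1.0, -0.003], [-0.005, -0.003, -1.0]]
contact_force: [1.2, 1.1, -0.3]
grip_width: 0.0204
t: 15.7
tool_pos: [0.5285, 0.2079, 0.1556]
ee_rot: [[-1.0, 0.024, 0.0], [0.024, 1.0, -0.0], [-0.0, -0.0, -1.0]]
contact_force: [0.1, -0.5, -0.4]
grip_width: 0.0205
plan [0.012, 0.0701, 0.0916] [0.0019, 0.0, 0.0026] t 15.75 pos [0.5275 0.2171 0.1556] F [0.6 7.7 1.3] j [-23.  28.  -2. 101.   1.  51.  64.]
```

View pics/s7.png

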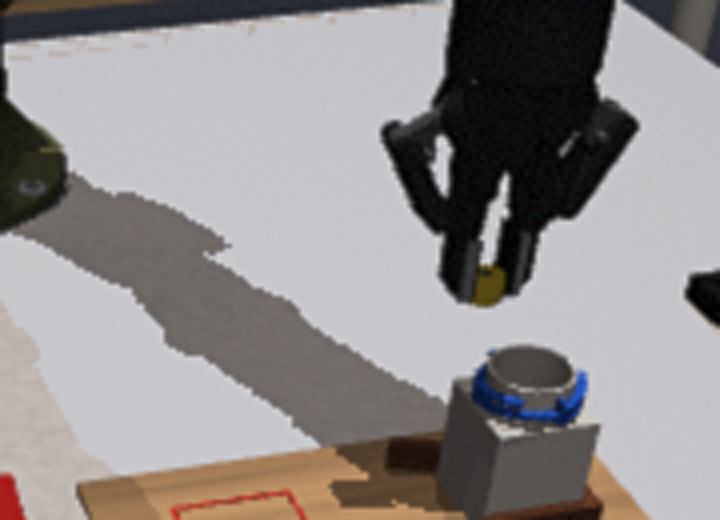

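```bash
python3 -m handwheel '[[[0.011,0.068,0,0,0,0,1],[0.011,0.068,0.03,0,0,0,1],[0.011,0.068,0.06,0,0,0,1],[0.011,0.068,0.088,0,0,0,1],[0.011,0.068,0.088,0,0,0,1]]]';python3 -c "
from h import *
plan(.522,.2525,.11,-1.35)"
```

```text
t: 16.38
tool_pos: [0.5234, 0.239, 0.11]
ee_rot: [[-1.0, 0.025, -0.003], [0.025, 1.0, -0.002], [0.003, -0.002, -1.0]]
contact_force: [-1.2, 0.3, -0.5]
grip_width: 0.0207
plan [0.0034, 0.027, -0.0001] [-0.0005, -0.0008, -0.0004] t 16.38 pos [0.5234 0.239  0.11  ] F [-1.2  0.3 -0.5] j [-26.  32.  -2. 103.   1.  46.  60.]
```

```bash
python3 -m handwheel '[[[0.003,0.014,0,0,0,0,1],[0.003,0.027,0,0,0,0,1],[0.003,0.027,0,0,0,0,1],[0.003,0.027,0,0,0,0,1],[0.003,0.027,0,0,0,0,1]]]';python3 -m handwheel '[[[0,0,0,0,0,0,0.7],[0,0,0,0,0,0,0.6],[0,0,0,0,0,0,0.5],[0,0,0,0,0,0,0.5],[0,0,-0.06,0,0,0,0.5]]]'
python3 -c "
from h import *
plan(.509,-.2807,.11,-1.35)
save('s8.png',read_camera('scene')['img'],(220,60,400,190),4)"
```

```text
t: 17.0
tool_pos: [0.5228, 0.2538, 0.1116]
ee_rot: [[-1.0, 0.024, 0.0], [0.024, 1.0, -0.0], [-0.0, -0.0, -1.0]]
contact_force: [-0.1, -1.3, 0.5]
grip_width: 0.0205
t: 17.62
tool_pos: [0.5214, 0.2533, 0.1398]
ee_rot: [[-1.0, 0.023, -0.004], [0.023, 1.0, -0.002], [0.004, -0.002, -1.0]]
contact_force: [0.1, -0.0, 0.9]
grip_width: 0.0422
plan [-0.0004, -1.0682, 0.0621] [-0.0007, -0.0013, 0.0001] t 17.62 pos [0.5214 0.2533 0.1398] F [ 0.1 -0.   0.9] j [-27.  30.  -2. 100.   1.  50.  59.]
```

View pics/s8.png

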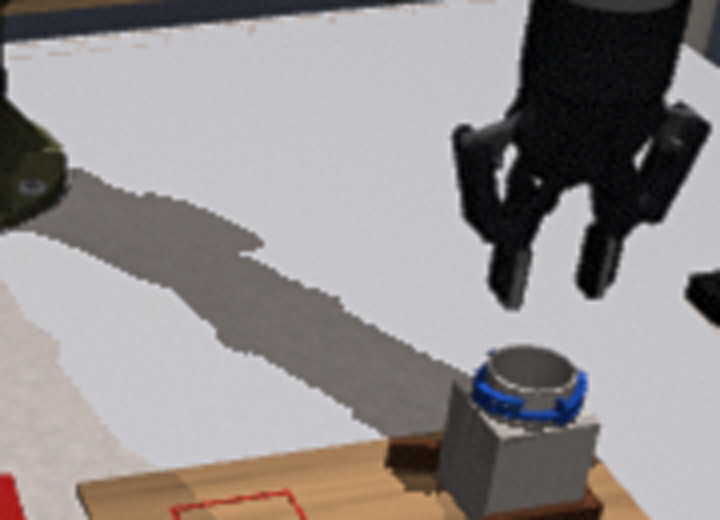

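The yellow bead dropped in. I'll move towards green, then measure the beads again before going down.

```bash
python3 -m handwheel '[[[0,-0.1,0,0,0,0,0.5],[0,-0.2,0,0,0,0,0.5],[0,-0.3,0,0,0,0,0.5],[0,-0.4,0,0,0,0,0.5],[0,-0.5,0,0,0,0,0.5]]]';python3 -m handwheel '[[[0,-0.1,0,0,0,0,0.5],[0,-0.2,0,0,0,0,0.5],[0,-0.3,0,0,0,0,0.5],[0,-0.4,0,0,0,0,0.5],[0,-0.5,0,0,0,0,0.5]]]'
python3 -m handwheel '[[[0,-0.068,0,0,0,0,0.5],[0,-0.068,0.03,0,0,0,0.5],[0,-0.068,0.06,0,0,0,0.5],[0,-0.068,0.06,0,0,0,0.5],[0,-0.068,0.06,0,0,0,0.5]]]'
cat > beads.py <<'E'
from h import *
import sys
c=grab("top",3);d=grab("scene",3)
save(sys.argv[1]+"s.png",d["img"],(90,140,250,280),4);save(sys.argv[1]+"t.png",c["img"],(110,160,375,285),3)
f={"yellow":lambda H:(H[...,0]>22)&(H[...,0]<36)&(H[...,1]>110),"green":lambda H:(H[...,0]>45)&(H[...,0]<85)&(H[...,1]>80),
"black":lambda H:(H[...,2]<45),"white":lambda H:(H[...,1]<60)&(H[...,2]>100)}
for k,g in f.items():
    for c_,n,box in((c,"top",(255,172,368,274)),(d,"scene",(100,183,238,266))):
        m=g(hsv(c_));x0,y0,x1,y1=box;mm=np.zeros_like(m);mm[y0:y1,x0:x1]=m[y0:y1,x0:x1]
        for a,ce,b in blobs(mm,25):
            if a<250:print(k,n,a,ce,b,cast(c_,*ce,.019 if n=="top" else .011)[:2].round(4))
E
python3 beads.py b;python3 -c "
from h import *
plan(.509,-.2807,.006,-1.35)"
```

```text
t: 18.3
tool_pos: [0.5169, 0.0025, 0.1417]
ee_rot: [[-1.0, 0.023, 0.001], [0.023, 1.0, -0.0], [-0.001, -0.0, -1.0]]
contact_force: [0.8, 0.7, 0.4]
grip_width: 0.0428
t: 18.92
tool_pos: [0.511, -0.2475, 0.1417]
ee_rot: [[-1.0, 0.023, 0.001], [0.023, 1.0, -0.0], [-0.001, -0.0, -1.0]]
contact_force: [0.8, -0.5, -0.7]
grip_width: 0.0427
t: 19.55
tool_pos: [0.5106, -0.2788, 0.1115]
ee_rot: [[-1.0, 0.022, -0.0], [0.022, 1.0, 0.0], [0.0, 0.0, -1.0]]
contact_force: [-0.0, 0.4, 1.3]
grip_width: 0.0423
green scene 84 [115.9 217.5] [111, 213, 11, 10] [ 0.5106 -0.2801]
black top 171 [362.9 229.8] [353, 219, 15, 24] [ 0.5156 -0.3038]
black top 30 [320.2 257.5] [316, 255, 9, 6] [ 0.4467 -0.1932]
black scene 76 [153.6 193.8] [149, 189, 10, 10] [ 0.4497 -0.194 ]
black scene 120 [201.6 233.5] [194, 228, 16, 11] [ 0.6062 -0.1147]
white top 230 [256.2 201.3] [255, 172, 5, 82] [ 0.5914 -0.0327]
white top 182 [349.7 179.8] [306, 172, 62, 44] [ 0.6445 -0.2743]
white top 29 [290.3 187.5] [286, 184, 9, 8] [ 0.6261 -0.1208]
white top 57 [345.9 197.8] [342, 194, 9, 9] [ 0.598 -0.263]
white top 66 [314.1 221.1] [308, 214, 13, 15] [ 0.5391 -0.18  ]
white top 99 [365.8 259.7] [364, 244, 4, 30] [ 0.44   -0.3085]
white top 67 [279.7 256.5] [273, 250, 14, 14] [ 0.4503 -0.0907]
white top 136 [276.6 272.1] [255, 270, 58, 4] [ 0.4113 -0.0822]
white scene 34 [163.9 183.5] [156, 183, 21, 3] [ 0.4167 -0.1663]
white scene 27 [198.5 185.3] [192, 183, 15, 5] [ 0.4446 -0.0893]
white scene 57 [165.7 213.5] [158, 208, 16, 11] [ 0.5251 -0.1767]
white scene 29 [200.8 224.1] [196, 221, 11, 8] [ 0.578  -0.1107]
white scene 61 [126.2 243.2] [121, 240, 11, 8] [ 0.5943 -0.264 ]
plan [0.003, -0.0018, 0.2117] [-0.0001, 0.0002, 0.0001] t 19.85 pos [ 0.5104 -0.2798  0.1119] F [-0.7  0.   1.1] j [ 27.  32.  -0. 102.   0.  46. 115.]
```

View pics/bs.png

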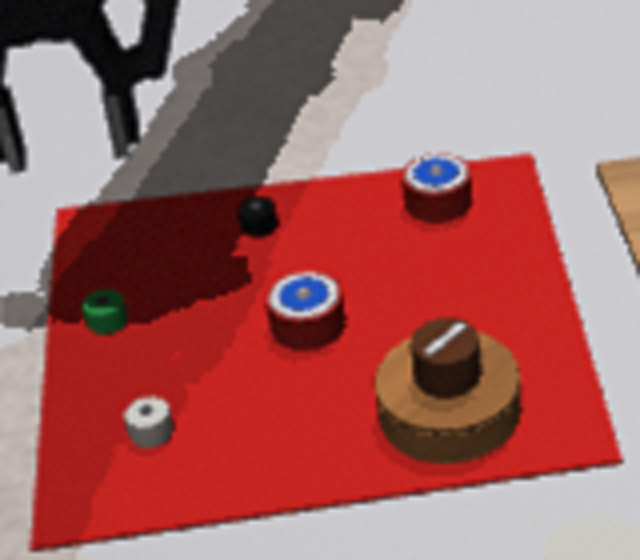

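Green, black and white are where I first measured them, with green at (105,312) in the crop. I'll take green.

```bash
python3 -m handwheel '[[[0.003,-0.001,0.08,0,0,0,0.5],[0.003,-0.001,0.13,0,0,0,0.5],[0.003,-0.001,0.17,0,0,0,0.5],[0.003,-0.001,0.2,0,0,0,0.5],[0.003,-0.001,0.211,0,0,0,0.5]]]' 30; python3 -m handwheel '[[[0,0,0,0,0,0,0.6],[0,0,0,0,0,0,0.7],[0,0,0,0,0,0,0.9],[0,0,0,0,0,0,1],[0,0,0,0,0,0,1]]]'
python3 -m handwheel '[[[0,0,-0.06,0,0,0,1],[0,0,-0.16,0,0,0,1],[0,0,-0.26,0,0,0,1],[0,0,-0.28,0,0,0,1],[0,0.1,-0.28,0,0,0,1]]]'; python3 -m handwheel '[[[0,0.1,0,0,0,0,1],[0,0.2,0,0,0,0,1],[0,0.3,0,0,0,0,1],[0,0.4,0,0,0,0,1],[0,0.5,0,0,0,0,1]]]'
python3 -m handwheel '[[[0,0.1,0,0,0,0,1],[0,0.2,0,0,0,0,1],[0,0.3,0,0,0,0,1],[0,0.38,0,0,0,0,1],[0,0.38,0,0,0,0,1]]]'
python3 -m handwheel '[[[0,0,0,0,0,0,1],[0,0,0,0,0,0,1],[0,0,0,0,0,0,1],[0,0,0,0,0,0,1],[0,0,0,0,0,0,1]]]'
python3 -c "
from h import *
plan(.522,.2525,.11,-1.35)
save('s9.png',read_camera('scene')['img'],(220,60,400,190),4)"
```

```text
t: 20.48
tool_pos: [0.5085, -0.2802, 0.0053]
ee_rot: [[-1.0, 0.024, -0.001], [0.024, 1.0, 0.0], [0.001, 0.0, -1.0]]
contact_force: [0.8, 0.5, 0.2]
grip_width: 0.0428
t: 21.1
tool_pos: [0.5092, -0.2806, 0.0069]
ee_rot: [[-1.0, 0.024, 0.001], [0.024, 1.0, -0.001], [-0.001, -0.001, -1.0]]
contact_force: [0.4, -0.0, 7.2]
grip_width: 0.0202
t: 21.72
tool_pos: [0.5096, -0.2341, 0.1468]
ee_rot: [[-1.0, 0.03, 0.002], [0.03, 1.0, -0.003], [-0.002, -0.003, -1.0]]
contact_force: [1.7, 1.9, -0.1]
grip_width: 0.0203
t: 22.35
tool_pos: [0.5151, 0.0212, 0.1453]
ee_rot: [[-1.0, 0.024, -0.001], [0.024, 1.0, -0.0], [0.001, -0.0, -1.0]]
contact_force: [1.2, 0.2, -0.7]
grip_width: 0.0204
t: 22.98
tool_pos: [0.519, 0.2138, 0.145]
ee_rot: [[-1.0, 0.017, -0.002], [0.017, 1.0, 0.002], [0.002, 0.002, -1.0]]
contact_force: [0.5, -0.3, -0.3]
grip_width: 0.0201
t: 23.6
tool_pos: [0.5203, 0.2093, 0.1461]
ee_rot: [[-1.0, 0.024, 0.0], [0.024, 1.0, 0.0], [-0.0, 0.0, -1.0]]
contact_force: [-0.1, 0.6, -0.9]
grip_width: 0.0206
plan [-0.0013, 0.0864, 0.0721] [0.0, 0.0, -0.0001] t 23.6 pos [0.5203 0.2093 0.1461] F [-0.1  0.6 -0.9] j [-23.  28.  -2. 103.   1.  49.  63.]
```

View pics/s9.png

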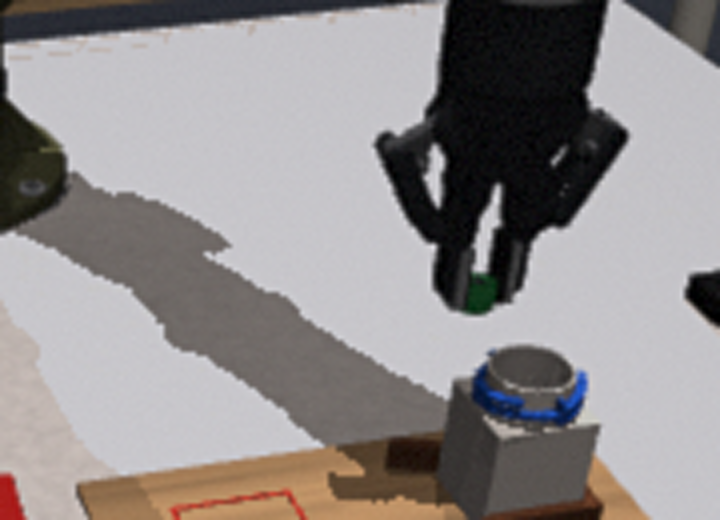

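The gripper has the green bead. I'll drop it in the canister and then head for white.

```bash
python3 -m handwheel '[[[-0.001,0.05,0,0,0,0,1],[-0.001,0.086,0.02,0,0,0,1],[-0.001,0.086,0.05,0,0,0,1],[-0.001,0.086,0.072,0,0,0,1],[-0.001,0.086,0.072,0,0,0,1]]]'
python3 -m handwheel '[[[0,0,0,0,0,0,1],[0,0,0,0,0,0,0.7],[0,0,0,0,0,0,0.6],[0,0,0,0,0,0,0.5],[0,0,-0.03,0,0,0,0.5]]]'
python3 -c "
from h import *
d=grab('scene',1);H=hsv(d)
print([b for b in blobs((H[...,0]>45)&(H[...,0]<85)&(H[...,1]>80),10) if b[1][1]<260])"
python3 -m handwheel '[[[0,-0.1,-0.06,0,0,0,0.5],[0,-0.2,-0.06,0,0,0,0.5],[0,-0.3,-0.06,0,0,0,0.5],[0,-0.4,-0.06,0,0,0,0.5],[0,-0.5,-0.06,0,0,0,0.5]]]'
python3 -m handwheel '[[[0,-0.1,0,0,0,0,0.5],[0,-0.2,0,0,0,0,0.5],[0,-0.3,0,0,0,0,0.5],[0,-0.4,0,0,0,0,0.5],[0,-0.5,0,0,0,0,0.5]]]'
python3 -c "
from h import *
plan(.599,-.263,.1,-1.35)"
```

```text
t: 24.28
tool_pos: [0.5211, 0.2511, 0.1085]
ee_rot: [[-1.0, 0.025, -0.003], [0.025, 1.0, -0.002], [0.002, -0.002, -1.0]]
contact_force: [-0.6, -0.3, -0.6]
grip_width: 0.0205
t: 24.9
tool_pos: [0.5211, 0.2522, 0.1247]
ee_rot: [[-1.0, 0.023, -0.002], [0.023, 1.0, -0.001], [0.002, -0.001, -1.0]]
contact_force: [-0.5, -0.3, -0.0]
grip_width: 0.0425
[(761, array([435.9,  15.4]), [423, 0, 27, 57]), (164, array([455.4,  29.8]), [446, 0, 18, 78]), (87, array([476.2,   3. ]), [469, 0, 15, 9]), (141, array([490.8,   5.9]), [482, 0, 17, 14]), (55, array([500.5,   6.9]), [496, 0, 10, 16]), (223, array([470.7,  17.7]), [464, 7, 16, 23]), (266, array([483.3,  23.4]), [474, 12, 20, 24]), (14, array([508.8,  17. ]), [507, 15, 5, 5]), (16, array([495.2,  19.5]), [494, 17, 4, 6]), (213, array([497.8,  31.1]), [488, 21, 21, 21]), (16, array([461.2,  36.4]), [459, 30, 5, 14]), (15, array([465.7,  35.1]), [464, 31, 5, 10]), (99, array([474. ,  41.8]), [468, 35, 14, 18]), (46, array([479.8,  48.5]), [475, 39, 10, 19]), (21, array([441.,  51.]), [441, 41, 2, 20]), (82, array([488.2,  45.8]), [483, 40, 13, 14]), (73, array([459. ,  65.4]), [450, 54, 17, 27])]
t: 25.58
tool_pos: [0.5162, 0.0011, 0.156]
ee_rot: [[-1.0, 0.023, 0.002], [0.023, 1.0, 0.0], [-0.002, 0.0, -1.0]]
contact_force: [0.6, -0.8, -0.5]
grip_width: 0.0429
t: 26.2
tool_pos: [0.5102, -0.2491, 0.156]
ee_rot: [[-1.0, 0.023, 0.002], [0.023, 1.0, -0.001], [-0.002, -0.0, -1.0]]
contact_force: [0.8, 0.2, 0.4]
grip_width: 0.0427
plan [-0.1779, -0.0237, 0.1123] [-0.0002, 0.0005, 0.0001] t 26.2 pos [ 0.5102 -0.2491  0.156 ] F [0.8 0.2 0.4] j [ 23.  28.   0. 101.  -0.  51. 112.]
```

No green is visible outside the canister except the plant, so the bead is in. Next is white.

```bash
python3 -m handwheel '[[[-0.09,-0.012,0,0,0,0,0.5],[-0.178,-0.0237,0.03,0,0,0,0.5],[-0.178,-0.0237,0.07,0,0,0,0.5],[-0.178,-0.0237,0.11,0,0,0,0.5],[-0.178,-0.0237,0.11,0,0,0,0.5]]]'
python3 beads.py c | grep -E "white scene.*12[0-9]|black|green";python3 -c "
from h import *
plan(.599,-.2632,.006,-1.35)"
```

```text
t: 26.82
tool_pos: [0.598, -0.2609, 0.0991]
ee_rot: [[-1.0, 0.023, -0.002], [0.023, 1.0, 0.001], [0.002, 0.001, -1.0]]
contact_force: [-0.8, 0.1, 0.5]
grip_width: 0.0429
black top 228 [362.7 260.2] [354, 228, 14, 46] [ 0.4389 -0.3006]
black top 53 [320.2 257.2] [316, 254, 9, 8] [ 0.4475 -0.1933]
black scene 105 [102.3 197.6] [100, 183, 8, 30] [ 0.4338 -0.3064]
black scene 239 [135.8 190.1] [124, 183, 24, 24] [ 0.4253 -0.2319]
black scene 89 [154.  193.9] [149, 189, 11, 11] [ 0.4503 -0.1932]
black scene 112 [201.6 233.7] [194, 228, 16, 11] [ 0.6068 -0.1148]
white scene 36 [100.3 221.2] [100, 211, 2, 25] [ 0.5141 -0.3121]
plan [0.0007, -0.0033, 0.1904] [-0.0002, 0.0005, -0.0] t 27.12 pos [ 0.5992 -0.2615  0.1012] F [ 0.5 -0.2 -0.3] j [ 21.  38.   0.  91.  -0.  51. 110.]
```

View pics/cs.png

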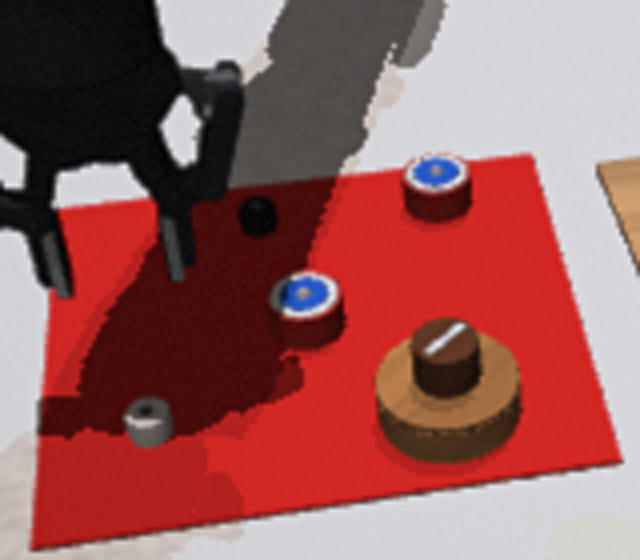

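White sits at (148,421) in the crop, unchanged, so I'll grasp it.

```bash
python3 -m handwheel '[[[0,-0.003,0.06,0,0,0,0.5],[0,-0.003,0.11,0,0,0,0.5],[0,-0.003,0.15,0,0,0,0.5],[0,-0.003,0.18,0,0,0,0.5],[0,-0.003,0.19,0,0,0,0.5]]]' 30; python3 -m handwheel '[[[0,0,0,0,0,0,0.6],[0,0,0,0,0,0,0.7],[0,0,0,0,0,0,0.9],[0,0,0,0,0,0,1],[0,0,0,0,0,0,1]]]'
python3 -m handwheel '[[[0,0,-0.06,0,0,0,1],[0,0,-0.16,0,0,0,1],[0,0,-0.26,0,0,0,1],[0,0,-0.28,0,0,0,1],[0.1,0,-0.28,0,0,0,1]]]'; python3 -m handwheel '[[[0.054,0.1,0,0,0,0,1],[0.054,0.2,0,0,0,0,1],[0.054,0.3,0,0,0,0,1],[0.054,0.4,0,0,0,0,1],[0.054,0.5,0,0,0,0,1]]]'
python3 -m handwheel '[[[0,0.1,0,0,0,0,1],[0,0.2,0,0,0,0,1],[0,0.3,0,0,0,0,1],[0,0.4,0,0,0,0,1],[0,0.46,0,0,0,0,1]]]'
python3 -m handwheel '[[[0,0,0,0,0,0,1],[0,0,0,0,0,0,1],[0,0,0,0,0,0,1],[0,0,0,0,0,0,1],[0,0,0,0,0,0,1]]]'
python3 -c "
from h import *
plan(.522,.2525,.11,-1.35)
save('s10.png',read_camera('scene')['img'],(220,60,400,190),4)"
```

```text
t: 27.75
tool_pos: [0.5985, -0.2627, 0.0045]
ee_rot: [[-1.0, 0.023, -0.001], [0.023, 1.0, 0.0], [0.001, 0.0, -1.0]]
contact_force: [0.3, 0.0, 0.4]
grip_width: 0.0424
t: 28.38
tool_pos: [0.5992, -0.263, 0.006]
ee_rot: [[-1.0, 0.024, 0.001], [0.024, 1.0, -0.001], [-0.001, -0.001, -1.0]]
contact_force: [-1.2, 0.5, 6.4]
grip_width: 0.0203
t: 29.0
tool_pos: [0.5514, -0.2608, 0.1453]
ee_rot: [[-1.0, 0.021, 0.004], [0.021, 1.0, -0.0], [-0.004, -0.0, -1.0]]
contact_force: [-1.5, -0.6, -0.4]
grip_width: 0.0205
t: 29.62
tool_pos: [0.5269, -0.0095, 0.1443]
ee_rot: [[-1.0, 0.024, -0.001], [0.024, 1.0, -0.0], [0.001, -0.0, -1.0]]
contact_force: [1.4, -0.3, -0.5]
grip_width: 0.0205
t: 30.25
tool_pos: [0.5319, 0.222, 0.144]
ee_rot: [[-1.0, 0.021, -0.002], [0.021, 1.0, 0.0], [0.002, 0.0, -1.0]]
contact_force: [0.4, -1.0, -0.8]
grip_width: 0.0202
t: 30.88
tool_pos: [0.5331, 0.2183, 0.1451]
ee_rot: [[-1.0, 0.024, 0.0], [0.024, 1.0, -0.0], [-0.0, -0.0, -1.0]]
contact_force: [-0.9, -0.1, -1.0]
grip_width: 0.0206
plan [0.0239, 0.0678, 0.0701] [-0.0, 0.0, -0.0003] t 30.88 pos [0.5331 0.2183 0.1451] F [-0.9 -0.1 -1. ] j [-24.  29.  -1. 101.   1.  50.  63.]
```

View pics/s10.png

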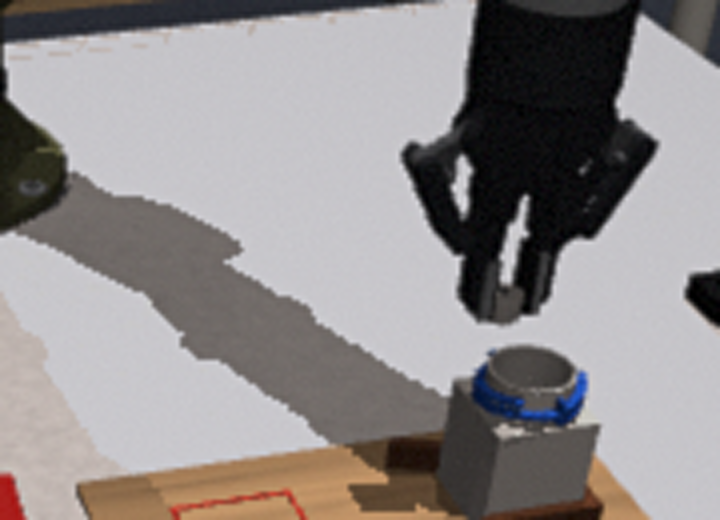

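The gripper has the white bead. I'll drop it and head for black at about (0.449, -0.193).

```bash
python3 -m handwheel '[[[0.024,0.05,0,0,0,0,1],[0.024,0.068,0.02,0,0,0,1],[0.024,0.068,0.05,0,0,0,1],[0.024,0.068,0.07,0,0,0,1],[0.024,0.068,0.07,0,0,0,1]]]'
python3 -m handwheel '[[[0,0,0,0,0,0,1],[0,0,0,0,0,0,0.7],[0,0,0,0,0,0,0.6],[0,0,0,0,0,0,0.5],[0,0,-0.03,0,0,0,0.5]]]'
python3 -m handwheel '[[[0,-0.1,-0.06,0,0,0,0.5],[0,-0.2,-0.06,0,0,0,0.5],[0,-0.3,-0.06,0,0,0,0.5],[0.05,-0.4,-0.06,0,0,0,0.5],[0.1,-0.5,-0.06,0,0,0,0.5]]]'
python3 -m handwheel '[[[0,-0.1,0,0,0,0,0.5],[0,-0.2,0,0,0,0,0.5],[0,-0.3,0,0,0,0,0.5],[0,-0.35,0,0,0,0,0.5],[0,-0.35,0,0,0,0,0.5]]]'
python3 beads.py d|grep -E "black|green|yellow|white scene";python3 -c "
from h import *
plan(.449,-.193,.1,-1.35)"
```

```text
t: 31.55
tool_pos: [0.5214, 0.2518, 0.1086]
ee_rot: [[-1.0, 0.025, -0.002], [0.025, 1.0, -0.002], [0.002, -0.002, -1.0]]
contact_force: [-0.8, 0.7, 0.6]
grip_width: 0.0203
t: 32.17
tool_pos: [0.5211, 0.2528, 0.1247]
ee_rot: [[-1.0, 0.023, -0.002], [0.023, 1.0, -0.001], [0.002, -0.001, -1.0]]
contact_force: [0.5, 0.8, 0.8]
grip_width: 0.0428
t: 32.8
tool_pos: [0.4656, 0.0028, 0.156]
ee_rot: [[-1.0, 0.024, 0.002], [0.024, 1.0, -0.0], [-0.002, -0.0, -1.0]]
contact_force: [0.3, -0.9, -0.3]
grip_width: 0.0427
t: 33.42
tool_pos: [0.4617, -0.1729, 0.1559]
ee_rot: [[-1.0, 0.028, 0.001], [0.028, 1.0, -0.001], [-0.001, -0.001, -1.0]]
contact_force: [0.2, -0.1, 0.3]
grip_width: 0.0427
black scene 87 [153.9 193.3] [149, 189, 11, 10] [ 0.448  -0.1932]
black scene 123 [201.5 233.5] [194, 228, 16, 11] [ 0.6062 -0.1149]
white scene 29 [198.  185.2] [191, 183, 16, 5] [ 0.4439 -0.0903]
white scene 54 [165.5 214. ] [158, 209, 16, 10] [ 0.5267 -0.1774]
white scene 29 [200.8 224.1] [196, 221, 11, 8] [ 0.578  -0.1107]
plan [0.0251, -0.0482, 0.1104] [0.0001, 0.0001, 0.0007] t 33.73 pos [ 0.462  -0.1692  0.1552] F [-1.3  0.4 -0.7] j [ 16.  22.   1. 112.  -1.  46. 107.]
```

View pics/ds.png

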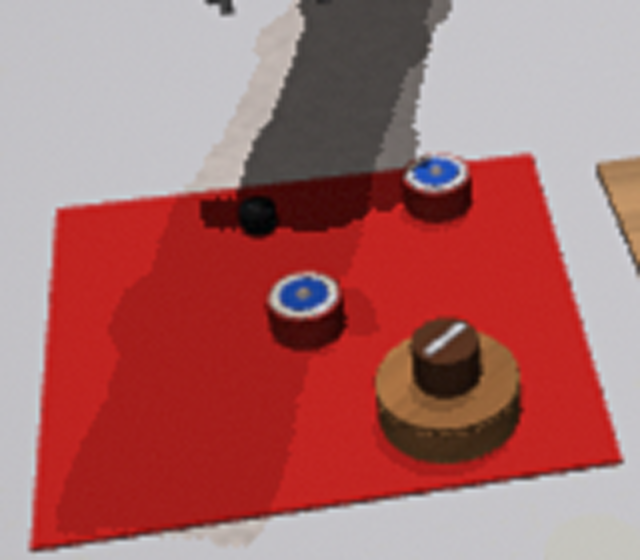

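View pics/dt.png

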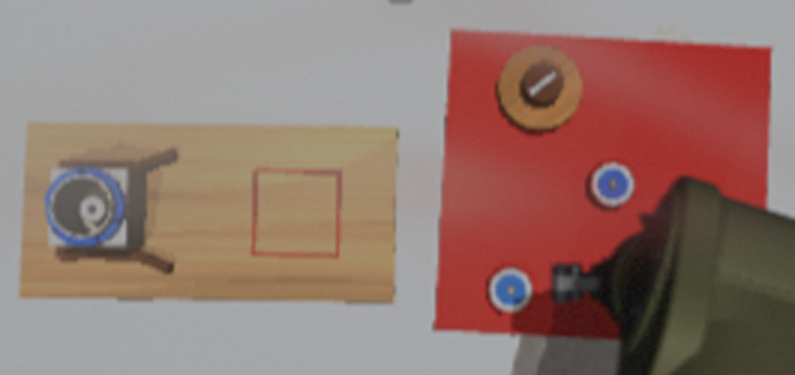

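The white bead is visible inside the canister at (92,210), and only black is left, at (258,215) in the scene crop.

```bash
python3 -m handwheel '[[[0.0255,-0.048,0,0,0,0,0.5],[0.0255,-0.048,0.06,0,0,0,0.5],[0.0255,-0.048,0.12,0,0,0,0.5],[0.0255,-0.048,0.17,0,0,0,0.5],[0.0255,-0.048,0.2,0,0,0,0.5]]]'
python3 -c "
from h import *
plan(.4488,-.193,.006,-1.35)
save('s11.png',read_camera('scene')['img'],(100,120,250,250),5)"
```

```text
t: 34.35
tool_pos: [0.4483, -0.1931, 0.0539]
ee_rot: [[-1.0, 0.022, -0.001], [0.022, 1.0, 0.001], [0.001, 0.001, -1.0]]
contact_force: [0.4, -0.2, 0.3]
grip_width: 0.0424
plan [-0.0011, 0.0002, 0.0958] [0.0002, -0.0004, 0.0005] t 34.35 pos [ 0.4483 -0.1931  0.0539] F [ 0.4 -0.2  0.3] j [ 20.  31.   1. 119.  -1.  31. 110.]
```

View pics/s11.png

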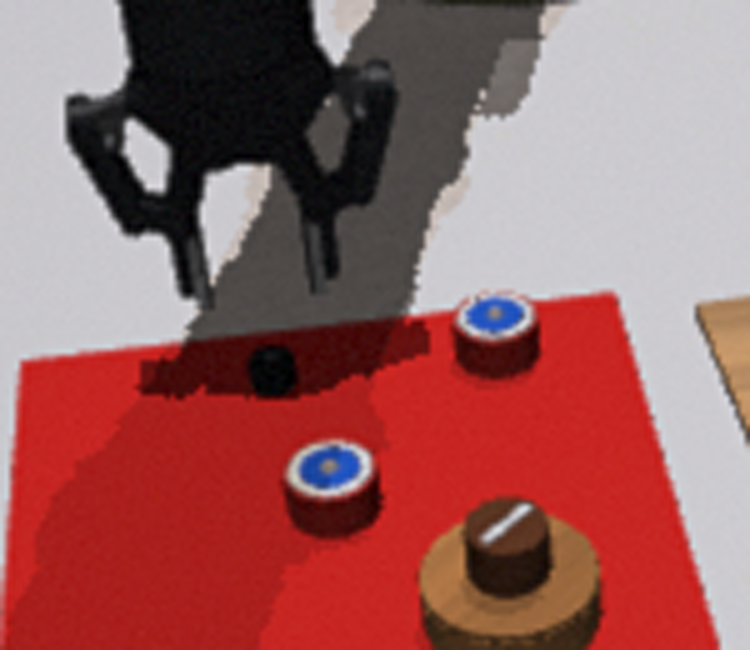

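The fingers line up around the black bead at (272,370), and the tins are clear. I'll go down.

```bash
python3 -m handwheel '[[[-0.001,0,0.03,0,0,0,0.5],[-0.001,0,0.055,0,0,0,0.5],[-0.001,0,0.08,0,0,0,0.5],[-0.001,0,0.095,0,0,0,0.5],[-0.001,0,0.096,0,0,0,0.5]]]' 30; python3 -m handwheel '[[[0,0,0,0,0,0,0.6],[0,0,0,0,0,0,0.7],[0,0,0,0,0,0,0.9],[0,0,0,0,0,0,1],[0,0,0,0,0,0,1]]]'
python3 -m handwheel '[[[0,0,-0.06,0,0,0,1],[0,0,-0.16,0,0,0,1],[0,0,-0.26,0,0,0,1],[0,0,-0.28,0,0,0,1],[-0.1,0,-0.28,0,0,0,1]]]'; python3 -m handwheel '[[[-0.02,0.1,0,0,0,0,1],[-0.02,0.2,0,0,0,0,1],[-0.02,0.3,0,0,0,0,1],[-0.02,0.4,0,0,0,0,1],[-0.02,0.5,0,0,0,0,1]]]'
python3 -m handwheel '[[[0,0.1,0,0,0,0,1],[0,0.2,0,0,0,0,1],[0,0.3,0,0,0,0,1],[0,0.33,0,0,0,0,1],[0,0.33,0,0,0,0,1]]]'
python3 -m handwheel '[[[0,0,0,0,0,0,1],[0,0,0,0,0,0,1],[0,0,0,0,0,0,1],[0,0,0,0,0,0,1],[0,0,0,0,0,0,1]]]'
python3 -c "
from h import *
plan(.522,.2525,.11,-1.35)
save('s12.png',read_camera('scene')['img'],(220,60,400,190),4)"
```

```text
t: 35.02
tool_pos: [0.4487, -0.1941, 0.0065]
ee_rot: [[-1.0, 0.023, -0.001], [0.023, 1.0, 0.0], [0.001, 0.0, -1.0]]
contact_force: [-0.8, 0.3, 0.6]
grip_width: 0.0427
t: 35.65
tool_pos: [0.4492, -0.1944, 0.0075]
ee_rot: [[-1.0, 0.024, 0.001], [0.024, 1.0, -0.0], [-0.001, -0.0, -1.0]]
contact_force: [-1.6, 0.7, 6.3]
grip_width: 0.0203
t: 36.28
tool_pos: [0.4968, -0.1963, 0.1481]
ee_rot: [[-1.0, 0.027, -0.001], [0.027, 1.0, -0.001], [0.001, -0.001, -1.0]]
contact_force: [1.0, 0.0, -0.5]
grip_width: 0.0205
t: 36.9
tool_pos: [0.5142, 0.0558, 0.1461]
ee_rot: [[-1.0, 0.024, -0.001], [0.024, 1.0, -0.0], [0.001, -0.0, -1.0]]
contact_force: [1.1, 0.3, 0.1]
grip_width: 0.0203
t: 37.52
tool_pos: [0.5181, 0.2198, 0.1461]
ee_rot: [[-1.0, 0.021, -0.001], [0.021, 1.0, -0.001], [0.001, -0.001, -1.0]]
contact_force: [0.1, -0.5, 0.9]
grip_width: 0.0203
t: 38.15
tool_pos: [0.5188, 0.2191, 0.147]
ee_rot: [[-1.0, 0.024, 0.0], [0.024, 1.0, 0.0], [-0.0, 0.0, -1.0]]
contact_force: [-0.4, -0.4, -0.6]
grip_width: 0.0205
plan [-0.0049, 0.067, 0.0741] [0.0, 0.0, -0.0001] t 38.15 pos [0.5188 0.2191 0.147 ] F [-0.4 -0.4 -0.6] j [-25.  28.   0. 102.  -0.  50.  63.]
```

View pics/s12.png

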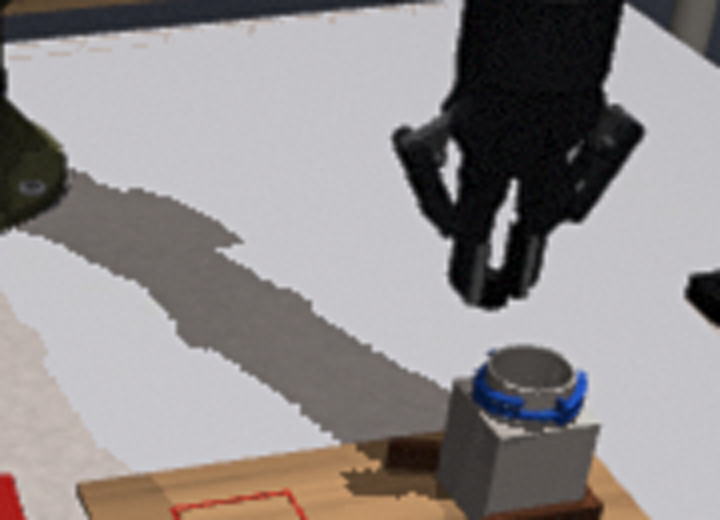

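```bash
python3 -m handwheel '[[[-0.005,0.05,0,0,0,0,1],[-0.005,0.067,0.02,0,0,0,1],[-0.005,0.067,0.05,0,0,0,1],[-0.005,0.067,0.074,0,0,0,1],[-0.005,0.067,0.074,0,0,0,1]]]'
python3 -m handwheel '[[[0,0,0,0,0,0,1],[0,0,0,0,0,0,0.7],[0,0,0,0,0,0,0.6],[0,0,0,0,0,0,0.5],[0,0,-0.03,0,0,0,0.5]]]'
python3 -m handwheel '[[[0,-0.1,-0.06,0,0,0,0.3],[0,-0.2,-0.06,0,0,0,0.3],[0,-0.3,-0.06,0,0,0,0.3],[0,-0.4,-0.06,0,0,0,0.3],[0,-0.4,-0.06,0,0,0,0.3]]]'
cat > lid.py <<'E'
from look import *
c,d=look("e")
H=hsv(c);yy,xx=np.mgrid[:384,:512]
near_=(xx-290)**2+(yy-189)**2<20**2
kn=near_&(H[...,2]<100)&(H[...,1]>60);  # knob
lid=near_&~ismat(H); lid2=near_&(H[...,0]>=7)&(H[...,0]<28)
for n,m,z in(("lid",lid2,.028),("knob",kn,.053)):
    for a,ce,b in blobs(m,20): print(n,a,ce,b,cast(c,*ce,z)[:2].round(4))
h=cv2.convexHull(np.argwhere(lid2)[:,::-1].astype(np.float32));
for z in(.028,):
    P=np.array([cast(c,*p,z)[:2] for p in h[:,0]])*1000;print(z,cv2.minEnclosingCircle(P.astype(np.float32)),cv2.fitEllipse(P.astype(np.float32)))
save("lidt.png",c["img"],(265,165,315,215),12);save("lids.png",d["img"],(175,205,230,265),10)
Hs=hsv(d);
E
python3 lid.py
```

```text
t: 38.83
tool_pos: [0.5212, 0.2516, 0.1084]
ee_rot: [[-1.0, 0.024, -0.003], [0.024, 1.0, -0.002], [0.003, -0.002, -1.0]]
contact_force: [0.0, 0.2, 0.2]
grip_width: 0.0204
t: 39.45
tool_pos: [0.5213, 0.2523, 0.1247]
ee_rot: [[-1.0, 0.023, -0.002], [0.023, 1.0, -0.001], [0.002, -0.001, -1.0]]
contact_force: [0.1, -0.2, 0.2]
grip_width: 0.0428
t: 40.08
tool_pos: [0.5175, 0.0477, 0.1562]
ee_rot: [[-1.0, 0.031, 0.001], [0.031, 1.0, -0.002], [-0.001, -0.002, -1.0]]
contact_force: [-0.2, -0.1, -0.4]
grip_width: 0.0597
lid 613 [289.4 189.1] [276, 175, 28, 29] [ 0.6209 -0.1177]
knob 99 [289.1 190.1] [283, 184, 14, 12] [ 0.6154 -0.1148]
knob 48 [282.5 199.5] [275, 188, 20, 17] [ 0.592  -0.0979]
0.028 ((621.335693359375, -117.73454284667969), 36.58968734741211) ((621.2531127929688, -117.71644592285156), (70.6846923828125, 73.11884307861328), 71.09635925292969)
```

View pics/lidt.png

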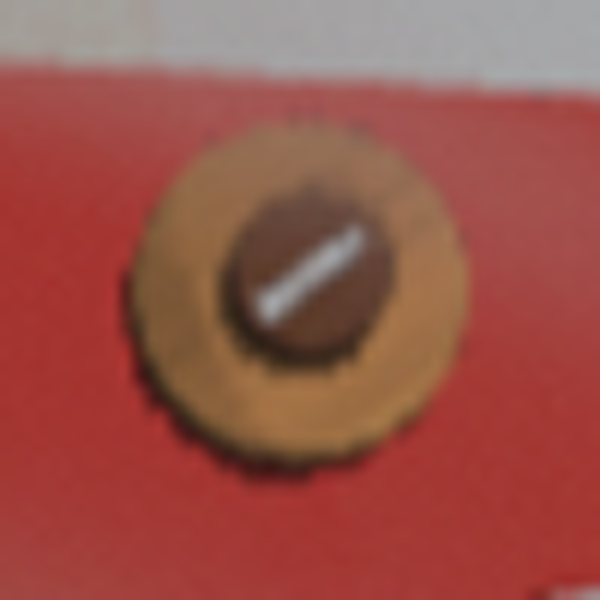

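View pics/lids.png

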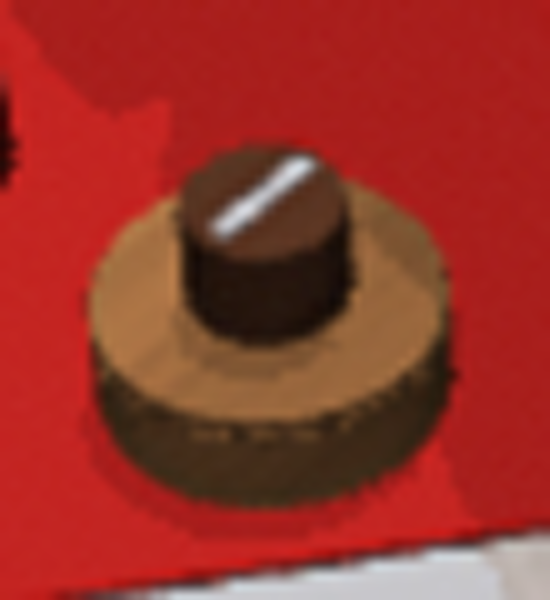

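View pics/et.png

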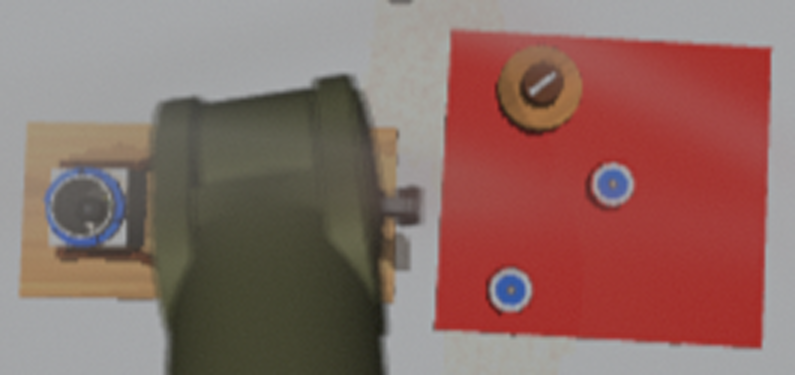

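All four beads are in, with black visible in the canister at (90,210), and only the tins and lid remain on the mat. The lid's knob top is centred at (310,277) in the top crop and (263,203) in the scene crop. I'll convert those to positions.

```bash
python3 - <<'E'
from h import *
c=read_camera("top");d=read_camera("scene")
off=.5 # resize offset
def tp(q): return 265+(q[0]+.5)/12-.5,165+(q[1]+.5)/12-.5
def sp(q): return 175+(q[0]+.5)/10-.5,205+(q[1]+.5)/10-.5
print(cast(c,*tp((311,277)),.053)[:2],cast(d,*sp((263,203)),.053)[:2])
print("disk scene",cast(d,*sp((268,(175+420)/2)),.028)[:2])
a,b=cast(c,*tp((265,312)),.053),cast(c,*tp((360,235)),.053);print("bar",np.degrees(np.arctan2(*(b-a)[1::-1])))
a,b=cast(d,*sp((218,233)),.053),cast(d,*sp((312,160)),.053);print("bar s",np.degrees(np.arctan2(*(b-a)[1::-1])),(a+b)/2)
plan(.621,-.1175,.12,-1.35)
E
```

```text
[ 0.62158569 -0.11829335] [ 0.62580481 -0.11803001]
disk scene [ 0.62602267 -0.1183621 ]
bar -51.543147135472616
bar s 126.03335597068138 [ 0.62399468 -0.11717485  0.053     ]
plan [-0.2148, -0.3382, 0.0699] [0.0001, -0.0, 0.0006] t 40.48 pos [0.5173 0.0539 0.155 ] F [-0.  -0.7  0.7] j [ -9.  24.   0. 108.  -0.  48.  80.]
```

```bash
python3 -m handwheel '[[[-0.06,-0.1,0,0,0,0,0.3],[-0.12,-0.2,0,0,0,0,0.3],[-0.18,-0.3,0,0,0,0,0.3],[-0.218,-0.339,0,0,0,0,0.3],[-0.218,-0.339,0.05,0,0,0,0.3]]]'
python3 -m handwheel '[[[0,0,0.03,0,0,0,0.3],[0,0,0.06,0,0,0,0.3],[0,0,0.08,0,0,0,0.3],[0,0,0.08,0,0,0,0.3],[0,0,0.08,0,0,0,0.3]]]'
python3 -c "
from h import *
plan(.623,-.118,.0315,-1.35)
save('s13.png',read_camera('scene')['img'],(130,120,280,250),5)"
```

```text
t: 41.1
tool_pos: [0.6247, -0.1219, 0.1308]
ee_rot: [[-1.0, 0.026, 0.004], [0.026, 1.0, -0.002], [-0.004, -0.002, -1.0]]
contact_force: [-1.1, 1.1, -0.7]
grip_width: 0.0593
t: 41.72
tool_pos: [0.6226, -0.1193, 0.0906]
ee_rot: [[-1.0, 0.023, 0.001], [0.023, 1.0, -0.0], [-0.001, -0.0, -1.0]]
contact_force: [-0.1, -0.0, 0.2]
grip_width: 0.06
plan [-0.0005, 0.0026, 0.1181] [-0.0001, 0.0003, 0.0001] t 41.73 pos [ 0.6226 -0.1193  0.0906] F [-0.1 -0.   0.2] j [ 8. 37.  1. 95. -1. 48. 98.]
```

View pics/s13.png

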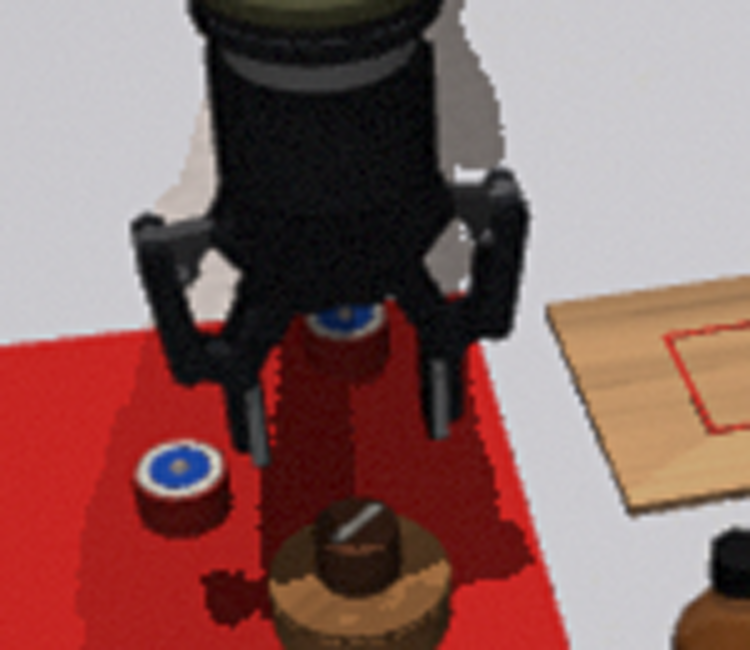

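```bash
python3 -m handwheel '[[[-0.0005,0.002,0.04,0,0,0,0.3],[-0.0005,0.002,0.07,0,0,0,0.3],[-0.0005,0.002,0.1,0,0,0,0.3],[-0.0005,0.002,0.115,0,0,0,0.3],[-0.0005,0.002,0.119,0,0,0,0.3]]]' 50
python3 -m handwheel '[[[0,0,0,0,0,0,0.4],[0,0,0,0,0,0,0.5],[0,0,0,0,0,0,0.6],[0,0,0,0,0,0,1],[0,0,0,0,0,0,1]]]'
python3 -m handwheel '[[[0,0,0,0,0,0,1],[0,0,-0.05,0,0,0,1],[0,0,-0.1,0,0,0,1],[0,0,-0.2,0,0,0,1],[0,0,-0.28,0,0,0,1]]]'
python3 -m handwheel '[[[0,0,0,0,0,0,1],[0,0,0,0,0,0,1],[0,0,0,0,0,0,1],[0,0,0,0,0,0,1],[0,0,0,0,0,0,1]]]'
python3 -c "
from h import *
plan(.522,.2525,.17,-1.35)
save('s14.png',read_camera('scene')['img'],(130,90,280,220),5)"
```

```text
t: 42.4
tool_pos: [0.6224, -0.1184, 0.0299]
ee_rot: [[-1.0, 0.024, -0.001], [0.024, 1.0, 0.0], [0.001, 0.0, -1.0]]
contact_force: [-0.7, -0.3, -0.1]
grip_width: 0.0597
t: 43.02
tool_pos: [0.6229, -0.1183, 0.0312]
ee_rot: [[-1.0, 0.024, 0.001], [0.024, 1.0, -0.0], [-0.001, -0.0, -1.0]]
contact_force: [0.1, -0.2, 6.2]
grip_width: 0.0323
t: 43.65
tool_pos: [0.6225, -0.1183, 0.1719]
ee_rot: [[-1.0, 0.024, 0.0], [0.024, 1.0, -0.0], [-0.0, -0.0, -1.0]]
contact_force: [0.8, 1.1, -1.2]
grip_width: 0.0321
t: 44.28
tool_pos: [0.6223, -0.1182, 0.1698]
ee_rot: [[-1.0, 0.023, -0.001], [0.023, 1.0, 0.0], [0.001, 0.0, -1.0]]
contact_force: [-0.9, -0.7, -2.1]
grip_width: 0.0323
plan [0.218, 0.7366, -0.0001] [0.0, -0.0004, 0.0] t 44.27 pos [ 0.6223 -0.1182  0.1698] F [-0.9 -0.7 -2.1] j [ 8. 32.  1. 90. -1. 58. 98.]
```

View pics/s14.png

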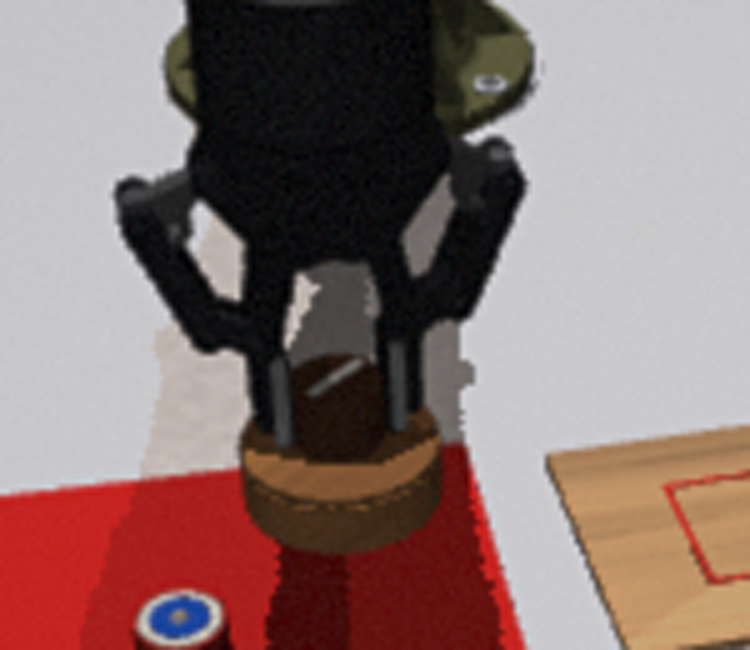

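The lid is held level. I'll carry it above the canister and check the alignment in both views.

```bash
python3 -m handwheel '[[[0.02,0.08,0,0,0,0,1],[0.05,0.17,0,0,0,0,1],[0.08,0.26,0,0,0,0,1],[0.11,0.35,0,0,0,0,1],[0.14,0.43,0,0,0,0,1]]]'
python3 -m handwheel '[[[0.02,0.08,0,0,0,0,1],[0.04,0.15,0,0,0,0,1],[0.06,0.22,0,0,0,0,1],[0.075,0.28,0,0,0,0,1],[0.078,0.3,0,0,0,0,1]]]'
python3 -m handwheel '[[[0,0,0,0,0,0,1],[0,0,0,0,0,0,1],[0,0,0,0,0,0,1],[0,0,0,0,0,0,1],[0,0,0,0,0,0,1]]]'
python3 -c "
from h import *
plan(.522,.2525,.17,-1.35)"
```

```text
t: 44.95
tool_pos: [0.5571, 0.1002, 0.1705]
ee_rot: [[-1.0, 0.023, 0.0], [0.023, 1.0, 0.0], [-0.0, 0.0, -1.0]]
contact_force: [-0.3, 0.2, -0.8]
grip_width: 0.0323
t: 45.58
tool_pos: [0.5213, 0.2515, 0.1704]
ee_rot: [[-1.0, 0.02, -0.0], [0.02, 1.0, 0.001], [0.0, 0.001, -1.0]]
contact_force: [0.5, 0.2, -1.3]
grip_width: 0.0322
t: 46.2
tool_pos: [0.5223, 0.2488, 0.1705]
ee_rot: [[-1.0, 0.024, 0.0], [0.024, 1.0, -0.0], [-0.0, -0.0, -1.0]]
contact_force: [0.8, 0.2, -1.2]
grip_width: 0.0321
plan [0.0008, 0.0074, 0.001] [-0.0, 0.0, -0.0001] t 46.2 pos [0.5223 0.2488 0.1705] F [ 0.8  0.2 -1.2] j [-28.  28.  -0.  98.   0.  54.  61.]
```

```bash
python3 -m handwheel '[[[0,0.0074,0.03,0,0,0,1],[0,0.0074,0.05,0,0,0,1],[0,0.0074,0.06,0,0,0,1],[0,0.0074,0.06,0,0,0,1],[0,0.0074,0.06,0,0,0,1]]]'
python3 -c "
from h import *
plan(.522,.2525,.14,-1.35)
d=grab('scene',4);c=grab('top',4)
save('s15.png',d['img'],(310,110,390,185),9)
save('t15.png',c['img'],(110,190,210,275),7)"
```

```text
t: 46.82
tool_pos: [0.5224, 0.2529, 0.1407]
ee_rot: [[-1.0, 0.023, 0.0], [0.023, 1.0, 0.0], [-0.0, 0.0, -1.0]]
contact_force: [-1.0, 0.5, -0.5]
grip_width: 0.0324
plan [0.0009, -0.0009, 0.0014] [0.0, 0.0001, 0.0] t 46.83 pos [0.5224 0.2529 0.1407] F [-1.   0.5 -0.5] j [-28.  30.  -0. 100.   0.  50.  60.]
```

View pics/s15.png

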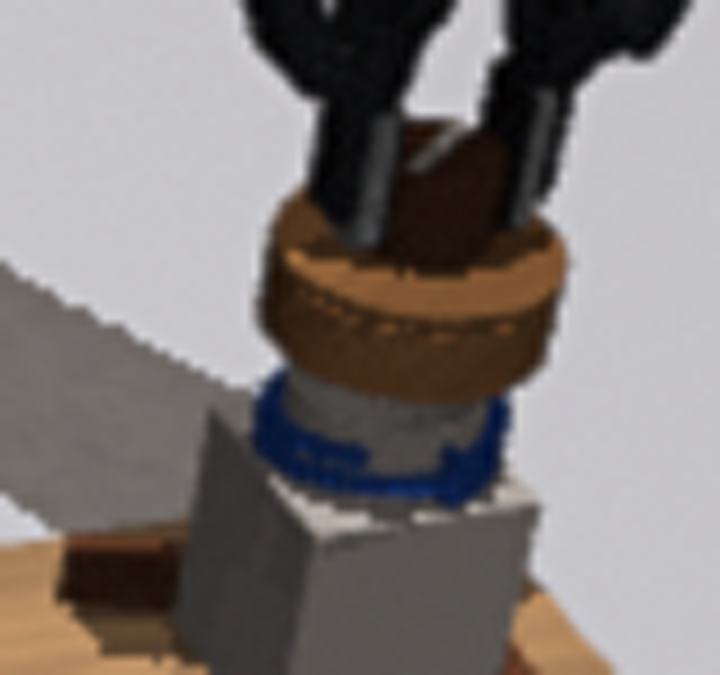

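View pics/t15.png

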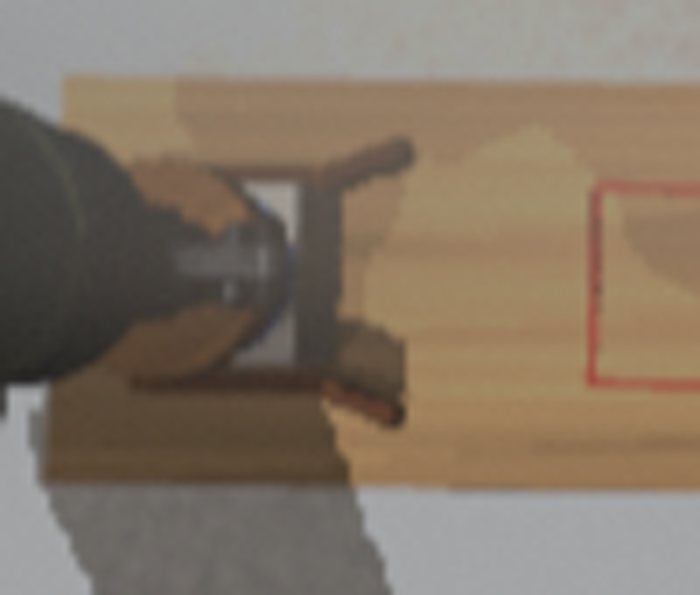

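The scene view shows the lid just above the neck. At crop scale the lid's lower edge spans columns 260 to 553 and reaches row 402, and the ring spans 252 to 508 and reaches row 503. I'll compare these with the projected circles to get the relative offset.

```bash
python3 - <<'E'
from h import *
from scipy.optimize import least_squares
d=grab("scene",4)
H=hsv(d);yy,xx=np.mgrid[:384,:512]
roi=(xx>332)&(xx<376)&(yy>125)&(yy<175)
wood=roi&(H[...,0]>5)&(H[...,0]<22)&(H[...,1]>85)
b=max(blobs(wood,20),key=lambda q:q[0]);print("wood",b)
blue=roi&(H[...,0]>100)&(H[...,0]<130)&(H[...,1]>110);bb=max(blobs(blue,10),key=lambda q:q[0]);print("blue",bb)
n,l=cv2.connectedComponents(wood.astype(np.uint8))
th=np.radians(np.arange(0,360,3))
def ext(cx,cy,r,z0,z1):
    p=np.array([proj(d,(cx+r*np.cos(t),cy+r*np.sin(t),z)) for z in(z0,z1) for t in th]);return p[:,0].min(),p[:,0].max(),p[:,1].max()
def solve(r,z0,z1,bx):
    x0,y0,w,h=bx;obs=np.array([x0-.5,x0+w-.5,y0+h-.5])
    s=least_squares(lambda c:np.array(ext(*c,r,z0,z1))-obs,[.522,.2525],diff_step=1e-3);return s.x.round(4),s.fun.round(2)
zl=.1407-.028
print("lid",solve(.036,zl,zl+.025,b[2]));print("ring",solve(.031,.083,.093,bb[2]))
E
```

```text
wood (661, array([355.9, 141.6]), [339, 126, 34, 29])
blue (138, array([350.7, 160.3]), [338, 152, 28, 14])
lid (array([0.5236, 0.2534]), array([-0.62,  0.6 , -0.07]))
ring (array([0.5266, 0.2496]), array([-0.35,  0.34, -0.03]))
```

Two measurements of the offset between lid and canister agree: Δx≈0.0994 and Δy≈0.3705, which puts the tool target at (0.5232, 0.2525). A single-image fit differs by about 2 mm, within a pixel. I'll lower the lid slowly and watch the force.

```bash
python3 -m handwheel '[[[-0.002,-0.001,0,0,0,0,1],[-0.002,-0.001,0.01,0,0,0,1],[-0.002,-0.001,0.02,0,0,0,1],[-0.002,-0.001,0.025,0,0,0,1],[-0.002,-0.001,0.025,0,0,0,1]]]'
python3 -m handwheel '[[[0,0,0.003,0,0,0,1],[0,0,0.006,0,0,0,1],[0,0,0.009,0,0,0,1],[0,0,0.012,0,0,0,1],[0,0,0.012,0,0,0,1]]]'
python3 -c "
from h import *
plan(.5232,.2525,.12,-1.35)"
```

```text
t: 48.05
tool_pos: [0.5231, 0.2523, 0.1276]
ee_rot: [[-1.0, 0.023, -0.001], [0.023, 1.0, -0.0], [0.001, -0.0, -1.0]]
contact_force: [0.5, 0.2, -0.7]
grip_width: 0.0322
t: 48.68
tool_pos: [0.5232, 0.2523, 0.1218]
ee_rot: [[-1.0, 0.024, -0.0], [0.024, 1.0, -0.0], [0.0, -0.0, -1.0]]
contact_force: [-0.0, 0.3, -1.9]
grip_width: 0.0323
plan [-0.0001, 0.0004, 0.0037] [-0.0, -0.0001, 0.0] t 48.67 pos [0.5232 0.2523 0.1218] F [-0.   0.3 -1.9] j [-28.  31.  -0. 101.   0.  48.  60.]
```

```bash
for i in 1; do python3 -m handwheel '[[[0,0,0.001,0,0,0,1],[0,0,0.002,0,0,0,1],[0,0,0.003,0,0,0,1],[0,0,0.004,0,0,0,1],[0,0,0.004,0,0,0,1]]]' | grep -E "pos|force"
python3 -m handwheel '[[[0,0,0.001,0,0,0,1],[0,0,0.002,0,0,0,1],[0,0,0.003,0,0,0,1],[0,0,0.004,0,0,0,1],[0,0,0.004,0,0,0,1]]]'| grep -E "pos|force"; done
```

```text
tool_pos: [0.5232, 0.2523, 0.1199]
contact_force: [1.0, 0.5, -1.6]
tool_pos: [0.5236, 0.2524, 0.1192]
contact_force: [-2.6, -1.3, 10.8]
```

Contact at a lid origin of about 85 mm in the canister's frame, so the lugs are on top of the thread. I'll ease the press and start turning back anticlockwise, letting the lid ride up the ledge.

```bash
python3 -m handwheel '[[[0,0,-0.001,0,0,0,1],[0,0,-0.0015,0,0,0,1],[0,0,-0.0015,0,0,-0.02,1],[0,0,-0.0015,0,0,-0.035,1],[0,0,-0.0015,0,0,-0.05,1]]]'
python3 -m handwheel '[[[0,0,-0.0004,0,0,-0.02,1],[0,0,-0.0006,0,0,-0.03,1],[0,0,-0.0008,0,0,-0.04,1],[0,0,-0.001,0,0,-0.05,1],[0,0,-0.001,0,0,-0.05,1]]]'
python3 -c "
from h import *
plan(.5232,.2525,.12,-1.35);print(state()['torque'])"
```

```text
t: 50.55
tool_pos: [0.5232, 0.2524, 0.1186]
ee_rot: [[-0.991, -0.135, -0.0], [-0.135, 0.991, -0.0], [0.0, 0.0, -1.0]]
contact_force: [0.6, -0.4, 0.0]
grip_width: 0.0325
t: 51.18
tool_pos: [0.5232, 0.2523, 0.1192]
ee_rot: [[-0.958, -0.287, -0.0], [-0.287, 0.958, 0.0], [0.0, 0.0, -1.0]]
contact_force: [0.5, 0.3, -1.2]
grip_width: 0.0323
plan [-0.0, 0.0003, -0.0016] [0.0, -0.0, 0.1001] t 51.17 pos [0.5232 0.2523 0.1192] F [ 0.5  0.3 -1.2] j [-25.  31.  -5. 101.   4.  47.  75.]
[-0.04030659 -0.02240883  0.04926299]
```

```bash
python3 -m handwheel '[[[0,0,0.0008,0,0,-0.02,1],[0,0,0.0016,0,0,-0.04,1],[0,0,0.0016,0,0,-0.06,1],[0,0,0.0016,0,0,-0.08,1],[0,0,0.0016,0,0,-0.1,1]]]'
python3 -c "
from h import *
plan(.5232,.2525,.12,-1.35);print(state()['torque'])"
```

```text
t: 51.8
tool_pos: [0.5233, 0.2523, 0.1184]
ee_rot: [[-0.822, -0.57, -0.0], [-0.57, 0.822, -0.0], [0.0, -0.0, -1.0]]
contact_force: [-0.8, -0.8, -0.3]
grip_width: 0.0322
plan [-0.0001, 0.0003, -0.0031] [-0.0, -0.0, 0.2005] t 51.8 pos [0.5233 0.2523 0.1184] F [-0.8 -0.8 -0.3] j [-21.  32. -11. 101.   7.  48.  89.]
[-0.05122891 -0.08658187  0.03103422]
```

```bash
python3 -m handwheel '[[[0,0,0.001,0,0,0,1],[0,0,0.002,0,0,0,1],[0,0,0.002,0,0,0,1],[0,0,0.002,0,0,0,1],[0,0,0.002,0,0,0,1]]]' | grep -E "pos|force"
python3 -m handwheel '[[[0,0,0.001,0,0,0,1],[0,0,0.002,0,0,0,1],[0,0,0.002,0,0,0,1],[0,0,0.002,0,0,0,1],[0,0,0.002,0,0,0,1]]]' | grep -E "pos|force"
```

```text
tool_pos: [0.5232, 0.2524, 0.1174]
contact_force: [0.3, -1.0, -1.2]
tool_pos: [0.5233, 0.2524, 0.1166]
contact_force: [-0.8, -0.3, 1.6]
```

```bash
python3 -c "
from h import *
d=grab('scene',4)
save('s16.png',d['img'],(310,110,390,185),9);plan(.523,.2525,.12,-1.35)"
```

```text
plan [0.0004, 0.0005, -0.0069] [0.0, 0.0001, 0.2] t 53.25 pos [0.5233 0.2524 0.1165] F [-0.5  0.3  2. ] j [-21.  32. -10. 102.   7.  47.  89.]
```

View pics/s16.png

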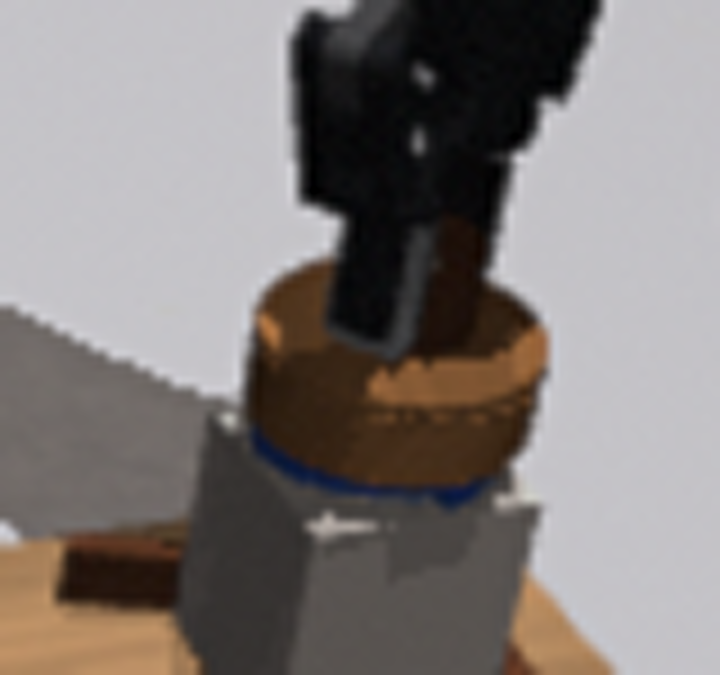

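The lid sits level over the thread. I'll continue anticlockwise with a light press.

```bash
python3 -m handwheel '[[[0,0,0,0,0,-0.015,1],[0,0,0,0,0,-0.03,1],[0,0,0,0,0,-0.045,1],[0,0,0,0,0,-0.06,1],[0,0,0,0,0,-0.06,1]]]' | grep -E "pos|force"
python3 -c "
from h import *
plan(.5232,.2525,.12,-1.35);print(state()['torque'])"
```

```text
tool_pos: [0.5238, 0.2523, 0.1171]
contact_force: [-1.1, -0.8, 6.0]
plan [0.0006, 0.0011, -0.0058] [-0.0, 0.0004, 0.2602] t 53.88 pos [0.5238 0.2523 0.1171] F [-1.1 -0.8  6. ] j [-19.  32. -14. 102.  10.  48.  98.]
[-0.23642383  0.06860032  0.07830341]
```

```bash
python3 -m handwheel '[[[0,0,-0.0006,0,0,-0.02,1],[0,0,-0.0012,0,0,-0.04,1],[0,0,-0.0018,0,0,-0.06,1],[0,0,-0.0024,0,0,-0.08,1],[0,0,-0.0028,0,0,-0.09,1]]]' | grep -E "pos|force"
python3 -c "
from h import *
plan(.5232,.2525,.12,-1.35);print(state()['torque'])"
```

```text
tool_pos: [0.5236, 0.2523, 0.1182]
contact_force: [0.3, -0.8, 4.2]
plan [0.0, 0.001, -0.0036] [-0.0001, 0.0003, 0.3502] t 54.5 pos [0.5236 0.2523 0.1182] F [ 0.3 -0.8  4.2] j [-16.  32. -18. 101.  13.  48. 111.]
[-0.12531414 -0.00123688 -0.13781536]
```

```bash
python3 -m handwheel '[[[0,0,-0.0004,0,0,-0.015,1],[0,0,-0.0008,0,0,-0.03,1],[0,0,-0.0012,0,0,-0.045,1],[0,0,-0.0016,0,0,-0.06,1],[0,0,-0.0016,0,0,-0.06,1]]]' | grep -E "pos|force"
python3 -m handwheel '[[[0,0,-0.0004,0,0,-0.015,1],[0,0,-0.0008,0,0,-0.03,1],[0,0,-0.0012,0,0,-0.045,1],[0,0,-0.0016,0,0,-0.06,1],[0,0,-0.0016,0,0,-0.06,1]]]' | grep -E "pos|force"
python3 -c "
from h import *
plan(.5232,.2525,.12,-1.35);print(state()['torque'])"
```

```text
tool_pos: [0.5236, 0.2525, 0.1189]
contact_force: [-0.3, 0.2, 3.5]
tool_pos: [0.5228, 0.2521, 0.1188]
contact_force: [0.8, 0.1, -1.3]
plan [-0.0009, -0.0006, -0.0024] [0.0002, -0.0004, 0.4696] t 55.75 pos [0.5228 0.2521 0.1188] F [ 0.8  0.1 -1.3] j [-13.  33. -24. 101.  17.  50. 128.]
[ 0.02846761 -0.00733328 -0.01089071]
```

The contact force vanished at 85° of turn, so the lugs should be over the gaps. I'll lower to feel the drop.

```bash
python3 -m handwheel '[[[0,0,0.002,0,0,-0.005,1],[0,0,0.004,0,0,-0.01,1],[0,0,0.006,0,0,-0.01,1],[0,0,0.007,0,0,-0.01,1],[0,0,0.007,0,0,-0.01,1]]]' | grep -E "pos|force"
python3 -m handwheel '[[[0,0,0.001,0,0,0,1],[0,0,0.002,0,0,0,1],[0,0,0.003,0,0,0,1],[0,0,0.004,0,0,0,1],[0,0,0.004,0,0,0,1]]]' | grep -E "pos|force"
```

```text
tool_pos: [0.5232, 0.2523, 0.1159]
contact_force: [-0.5, 0.8, -1.3]
tool_pos: [0.5232, 0.2523, 0.1138]
contact_force: [-0.5, -0.5, -1.5]
```

```bash
python3 -m handwheel '[[[0,0,0.001,0,0,0,1],[0,0,0.002,0,0,0,1],[0,0,0.003,0,0,0,1],[0,0,0.004,0,0,0,1],[0,0,0.004,0,0,0,1]]]' | grep -E "pos|force"
python3 -m handwheel '[[[0,0,0.001,0,0,0,1],[0,0,0.002,0,0,0,1],[0,0,0.003,0,0,0,1],[0,0,0.003,0,0,0,1],[0,0,0.003,0,0,0,1]]]' | grep -E "pos|force"
python3 -c "
from h import *
plan(.5232,.2525,.12,-1.35);print(state()['torque'])"
```

```text
tool_pos: [0.5232, 0.2524, 0.1121]
contact_force: [-0.0, -0.4, 0.1]
tool_pos: [0.5234, 0.2526, 0.1117]
contact_force: [-2.9, -0.9, 10.5]
plan [0.0002, 0.0003, -0.0167] [-0.0002, 0.0004, 0.48] t 58.25 pos [0.5234 0.2526 0.1117] F [-2.9 -0.9 10.5] j [-12.  33. -25. 102.  18.  49. 130.]
[-0.41644992  0.70268582 -0.05615938]
```

The lid dropped to TCP 0.112, which is the predicted 78 mm. Next I'll screw clockwise, following it down.

```bash
python3 -m handwheel '[[[0,0,-0.0012,0,0,0,1],[0,0,-0.0012,0,0,0.02,1],[0,0,-0.0012,0,0,0.04,1],[0,0,-0.0012,0,0,0.06,1],[0,0,-0.0012,0,0,0.06,1]]]' | grep -E "pos|force"
python3 -c "
from h import *
plan(.5232,.2525,.12,-1.35);print(state()['torque'])"
```

```text
tool_pos: [0.5238, 0.2525, 0.1115]
contact_force: [0.9, 0.3, 3.2]
plan [0.0003, 0.0011, -0.017] [-0.0002, 0.0004, 0.4201] t 58.88 pos [0.5238 0.2525 0.1115] F [0.9 0.3 3.2] j [-14.  33. -22. 102.  16.  48. 121.]
[-0.16452973 -0.13169565 -0.07238793]
```

```bash
python3 -m handwheel '[[[0,0,0.0004,0,0,0.02,1],[0,0,0.0008,0,0,0.04,1],[0,0,0.0013,0,0,0.06,1],[0,0,0.0018,0,0,0.08,1],[0,0,0.0018,0,0,0.08,1]]]' | grep -E "pos|force"
python3 -c "
from h import *
plan(.5232,.2525,.12,-1.35);print(state()['torque'])"
```

```text
tool_pos: [0.5237, 0.2525, 0.1105]
contact_force: [0.9, -0.5, 5.0]
plan [0.0006, 0.0009, -0.019] [-0.0001, 0.0004, 0.3405] t 59.5 pos [0.5237 0.2525 0.1105] F [ 0.9 -0.5  5. ] j [-17.  33. -17. 102.  13.  47. 109.]
[-0.05809632 -0.22514563 -0.13609078]
```

Descending as it should with a steady press; continuing.

```bash
python3 -m handwheel '[[[0,0,0.0004,0,0,0.02,1],[0,0,0.0009,0,0,0.04,1],[0,0,0.0014,0,0,0.06,1],[0,0,0.0019,0,0,0.08,1],[0,0,0.0019,0,0,0.08,1]]]' | grep -E "pos|force"
python3 -m handwheel '[[[0,0,0.0005,0,0,0.02,1],[0,0,0.001,0,0,0.04,1],[0,0,0.0015,0,0,0.06,1],[0,0,0.002,0,0,0.08,1],[0,0,0.002,0,0,0.08,1]]]' | grep -E "pos|force"
python3 -c "
from h import *
plan(.5232,.2525,.12,-1.35);print(state()['torque'])"
```

```text
tool_pos: [0.5236, 0.2526, 0.1095]
contact_force: [0.5, 0.1, 4.4]
tool_pos: [0.5236, 0.2526, 0.1085]
contact_force: [0.7, 0.3, 5.7]
plan [0.0007, 0.0003, -0.023] [0.0, 0.0003, 0.1808] t 60.75 pos [0.5236 0.2526 0.1085] F [0.7 0.3 5.7] j [-22.  32.  -9. 102.   7.  46.  86.]
[-0.04491021 -0.28149901 -0.05198255]
```

```bash
python3 -m handwheel '[[[0,0,0.0005,0,0,0.02,1],[0,0,0.001,0,0,0.04,1],[0,0,0.0015,0,0,0.06,1],[0,0,0.002,0,0,0.08,1],[0,0,0.002,0,0,0.08,1]]]' | grep -E "pos|force"
python3 -c "
from h import *
plan(.5232,.2525,.12,-1.35);print(state()['torque'])"
python3 -m handwheel '[[[0,0,0.0005,0,0,0.015,1],[0,0,0.0008,0,0,0.03,1],[0,0,0.0012,0,0,0.045,1],[0,0,0.0014,0,0,0.055,1],[0,0,0.0014,0,0,0.055,1]]]' | grep -E "pos|force"
python3 -c "
from h import *
plan(.5232,.2525,.12,-1.35);print(state()['torque'])"
```

```text
tool_pos: [0.5237, 0.2525, 0.1076]
contact_force: [1.4, 0.2, 5.9]
plan [0.0008, 0.0003, -0.0249] [0.0001, 0.0003, 0.1008] t 61.38 pos [0.5237 0.2525 0.1076] F [1.4 0.2 5.9] j [-25.  32.  -5. 102.   4.  46.  75.]
[-0.11351574 -0.22051696 -0.13323858]
tool_pos: [0.5235, 0.2522, 0.1069]
contact_force: [0.4, -1.0, 7.5]
plan [0.0005, 0.0006, -0.0262] [-0.0, 0.0002, 0.0459] t 62.0 pos [0.5235 0.2522 0.1069] F [ 0.4 -1.   7.5] j [-27.  32.  -2. 102.   2.  46.  67.]
[-0.192014   -0.05595114 -0.04464615]
```

```bash
python3 -m handwheel '[[[0,0,0.0003,0,0,0.01,1],[0,0,0.0006,0,0,0.02,1],[0,0,0.0008,0,0,0.03,1],[0,0,0.0008,0,0,0.04,1],[0,0,0.0008,0,0,0.04,1]]]' | grep -E "pos|force|rot"
python3 -c "
from h import *
plan(.5232,.2525,.12,-1.35);print(state()['torque'])"
```

```text
tool_pos: [0.5223, 0.251, 0.1067]
ee_rot: [[-1.0, 0.003, -0.002], [0.003, 1.0, -0.002], [0.002, -0.002, -1.0]]
contact_force: [-3.9, -4.9, 14.2]
plan [-0.0018, 0.0029, -0.0267] [-0.0008, -0.0005, 0.0066] t 62.62 pos [0.5223 0.251  0.1067] F [-3.9 -4.9 14.2] j [-28.  32.  -0. 102.   0.  46.  62.]
[-1.11345208  0.8245517   0.83863098]
```

```bash
python3 -m handwheel '[[[0,0,0,0,0,0.01,1],[0,0,0,0,0,0.02,1],[0,0,0,0,0,0.02,1],[0,0,0,0,0,0.02,1],[0,0,0,0,0,0.02,1]]]' | grep -E "pos|force|rot"
python3 -c "
from h import *
plan(.5232,.2525,.12,-1.35);print(state()['torque'])
save('s17.png',grab('scene',4)['img'],(310,110,390,185),9)"
```

```text
tool_pos: [0.523, 0.2503, 0.1066]
ee_rot: [[-0.998, 0.066, -0.001], [0.066, 0.998, -0.003], [0.0, -0.003, -1.0]]
contact_force: [-1.8, -5.3, 12.1]
plan [-0.0001, 0.0042, -0.0269] [-0.0009, -0.0001, -0.0134] t 63.25 pos [0.523  0.2503 0.1066] F [-1.8 -5.3 12.1] j [-29.  32.   1. 102.  -1.  46.  59.]
[-1.38468051  0.26367734  0.98244822]
```

View pics/s17.png

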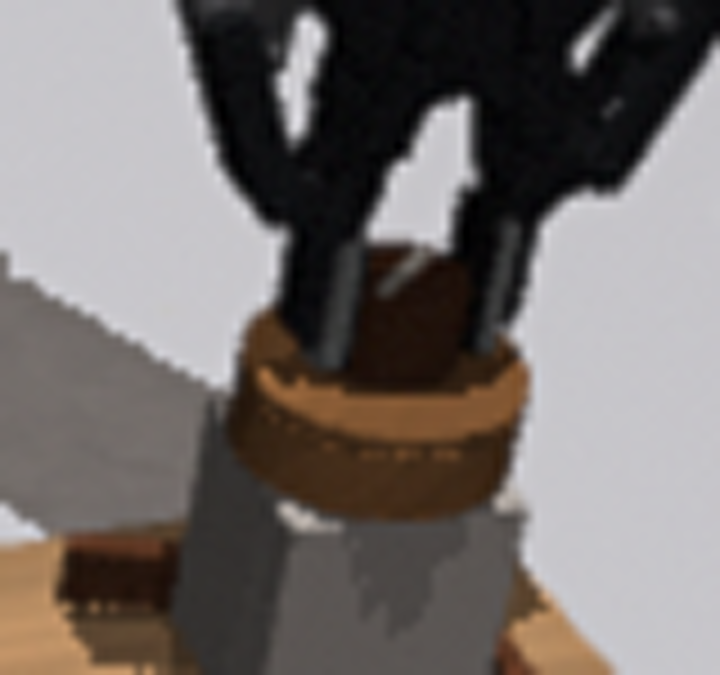

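The lid is down on the shoulder: TCP is 0.1066 against 0.1068 predicted for home, and the torque is up against the stop. I'll relax the torque, open, rise and check the result.

```bash
python3 -m handwheel '[[[0,0,-0.001,0,0,-0.01,1],[0,0,-0.001,0,0,-0.015,1],[0,0,-0.001,0,0,-0.015,1],[0,0,-0.001,0,0,-0.015,1],[0,0,-0.001,0,0,-0.015,1]]]' | grep -E "pos|force|rot"
python3 -c "
from h import *
plan(.5232,.2525,.12,-1.35);print(state()['torque'])"
```

```text
tool_pos: [0.5232, 0.2505, 0.1067]
ee_rot: [[-1.0, 0.021, -0.001], [0.021, 1.0, -0.002], [0.001, -0.002, -1.0]]
contact_force: [0.4, -3.8, 7.7]
plan [0.0001, 0.004, -0.0267] [-0.0007, -0.0002, 0.0008] t 64.08 pos [0.5232 0.2505 0.1067] F [ 0.4 -3.8  7.7] j [-28.  32.   0. 102.  -0.  46.  61.]
[-1.04914319  0.00678431  0.00206788]
```

```bash
python3 -m handwheel '[[[0,0,0,0,0,0,0.7],[0,0,0,0,0,0,0.4],[0,0,0,0,0,0,0.3],[0,0,0,0,0,0,0.3],[0,0,0,0,0,0,0.3]]]' | grep -E "pos|force|width"
python3 -m handwheel '[[[0,0,-0.03,0,0,0,0.3],[0,0,-0.08,0,0,0,0.3],[0,0,-0.15,0,0,0,0.3],[0,0,-0.2,0,0,0,0.3],[0,-0.05,-0.2,0,0,0,0.3]]]' | grep -E "pos|force"
python3 -m handwheel '[[[0,-0.1,0,0,0,0,0.3],[0,-0.2,0,0,0,0,0.3],[0,-0.3,0,0,0,0,0.3],[0,-0.4,0,0,0,0,0.3],[0,-0.4,0,0,0,0,0.3]]]' | grep -E "pos|force"
python3 - <<'E'
from look import *
c,d=look("f")
save("s18.png",d["img"],(300,100,400,200),7);save("t18.png",c["img"],(110,190,210,275),7)
E
```

```text
tool_pos: [0.523, 0.2525, 0.1064]
contact_force: [0.1, 0.4, -0.1]
grip_width: 0.0598
tool_pos: [0.5236, 0.2298, 0.2099]
contact_force: [0.1, -0.8, -0.2]
tool_pos: [0.5179, 0.0224, 0.2079]
contact_force: [1.3, -0.3, 0.3]
```

View pics/s18.png

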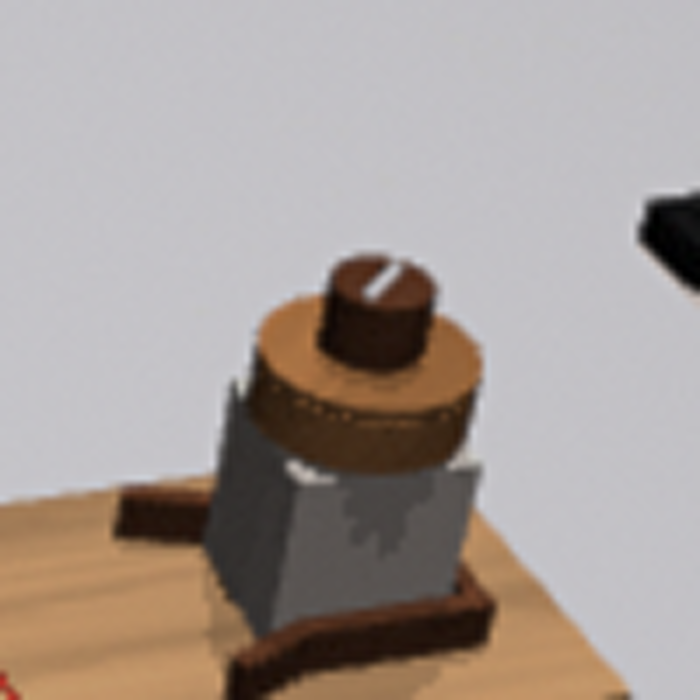

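View pics/t18.png

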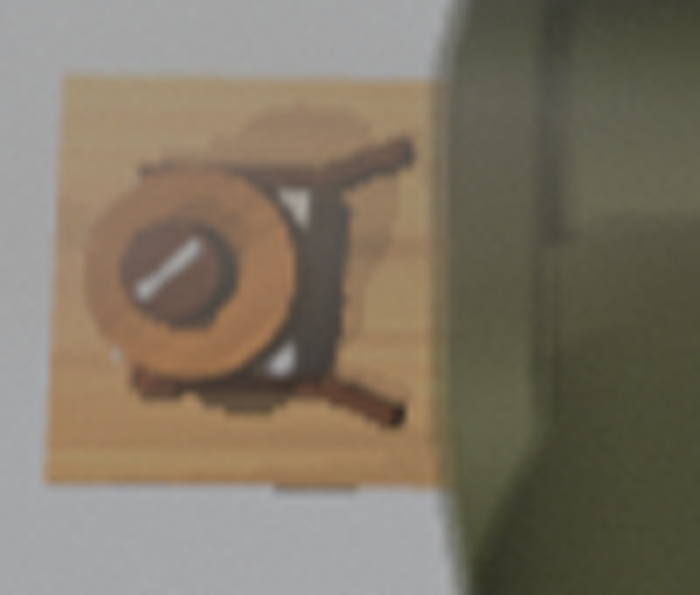

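The lid is seated on the shoulder with its lower edge level. From above, the canister looks turned a few degrees within the rails' slack. I'll measure its position against the bay.

```bash
python3 - <<'E'
from h import *
c=grab("top",6);d=grab("scene",6)
yy,xx=np.mgrid[:384,:512]
H=hsv(c)
m=((xx-137.5)**2+(yy-229)**2<19**2)&(H[...,0]>=5)&(H[...,0]<20)&(H[...,1]>95)
save("m.png",np.repeat((m*255).astype(np.uint8)[...,None],3,2),(110,190,210,275),6)
n,l,s,ce=cv2.connectedComponentsWithStats(m.astype(np.uint8));i=1+np.argmax(s[1:,4])
h=cv2.convexHull(np.argwhere(l==i)[:,::-1].astype(np.float32));P=np.array([cast(c,*p,.104)[:2] for p in h[:,0]])*1000
print(s[i],cv2.minEnclosingCircle(P.astype(np.float32)),cv2.fitEllipse(P.astype(np.float32)))
def tp(q): return 110+(q[0]+.5)/7-.5,190+(q[1]+.5)/7-.5
print("knob",cast(c,*tp((173,270)),.129)[:2], "disk", cast(c,*tp((191,275)),.104)[:2])
print("corners -y top face",cast(c,*tp((310,190)),.076)[:2],cast(c,*tp((297,374)),.076)[:2])
g=lambda q:(300+(q[0]+.5)/7-.5,100+(q[1]+.5)/7-.5)
print("scene front top corners",[cast(d,*g(q),.076)[:2].round(4) for q in((297,482),(478,465),(236,385))])
print("scene disk",[cast(d,*g(q),z)[:2].round(4) for q,z in(((370,354),.104),((383,280),.129))])
a,b=cast(c,*tp((140,297)),.129),cast(c,*tp((200,240)),.129);print("bar",np.degrees(np.arctan2(*(b-a)[1::-1])))
E
```

```text
[123 216  29  32 372] ((516.4735717773438, 250.77255249023438), 38.9386100769043) ((513.51904296875, 248.47927856445312), (59.66306686401367, 78.98625946044922), 55.553951263427734)
knob [0.52201016 0.24902784] disk [0.52113796 0.24973078]
corners -y top face [0.55105337 0.2163931 ] [0.48763468 0.22010459]
scene front top corners [array([0.5511, 0.2162]), array([0.5574, 0.2767]), array([0.4945, 0.222 ])]
scene disk [array([0.5275, 0.2486]), array([0.524 , 0.2502])]
bar -46.36746351604509
```

View pics/m.png

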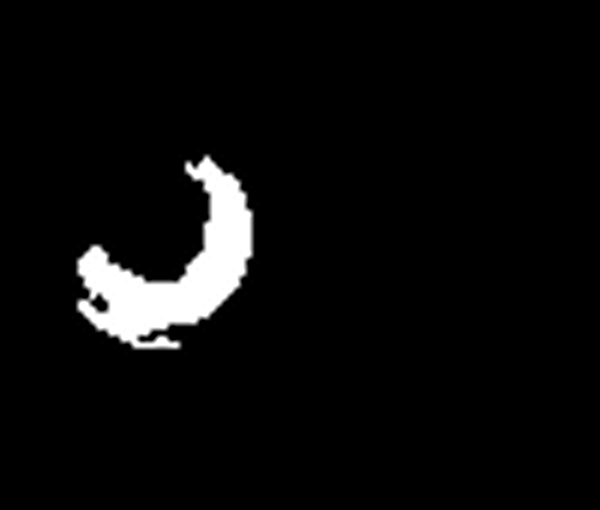

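View pics/fs.png

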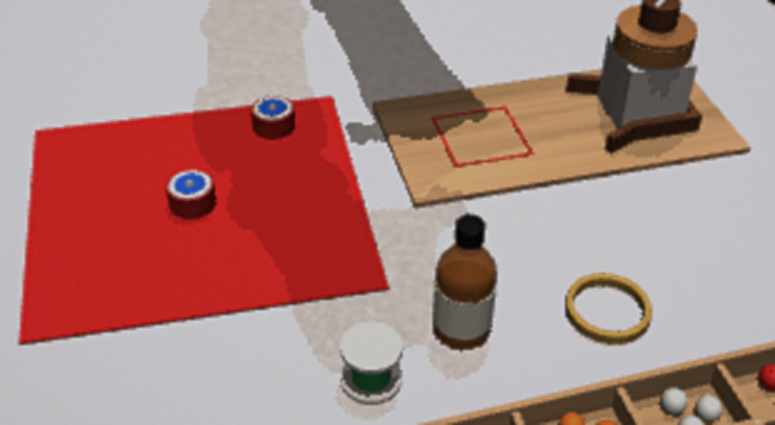

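The canister has turned about 3° in the rails' slack, and its centre is at y≈0.2497, about 2 mm short of fully in. I'll mend this with a gentle push: jaws across the board, partly open, so the two fingertips press the canister's -y face squarely, with the palm above the knob.

```bash
python3 -m handwheel '[[[0,0,0,0,0,0.05,0.48],[0,0,0,0,0,0.1,0.48],[0,0,0,0,0,0.15,0.48],[0,0,0,0,0,0.2,0.48],[0,0,0,0,0,0.25,0.48]]]' | grep pos
python3 -m handwheel '[[[0,0,0,0,0,0.05,0.48],[0,0,0,0,0,0.1,0.48],[0,0,0,0,0,0.15,0.48],[0,0,0,0,0,0.2,0.48],[0,0,0,0,0,0.25,0.48]]]' | grep -E "pos|rot"
python3 -c "
from h import *
plan(.522,.185,.1,-91.35)"
```

```text
tool_pos: [0.5179, 0.0274, 0.2066]
tool_pos: [0.5179, 0.0274, 0.2066]
ee_rot: [[0.029, 1.0, -0.0], [1.0, -0.029, 0.0], [0.0, -0.0, -1.0]]
plan [0.3152, -0.0009, 0.2132] [-0.0, -0.0, -0.0016] t 68.1 pos [0.5179 0.0274 0.2066] F [ 0.6 -0.2 -0.2] j [-24.  22.  25. 104. -11.  56.   5.]
```

```bash
python3 -m handwheel '[[[0.08,0,0,0,0,0,0.48],[0.16,0,0,0,0,0,0.48],[0.24,0,0,0,0,0,0.48],[0.3,0,0,0,0,0,0.48],[0.3,0,0,0,0,0,0.48]]]' | grep pos
python3 -m handwheel '[[[0,0,0.06,0,0,0,0.48],[0,0,0.12,0,0,0,0.48],[0,0,0.18,0,0,0,0.48],[0,0,0.24,0,0,0,0.48],[0,0,0.28,0,0,0,0.48]]]' | grep -E "pos|rot|width"
python3 -c "
from h import *
plan(.522,.2,.063,-91.35)
save('s19.png',grab('scene',2)['img'],(260,60,400,200),5)"
```

```text
tool_pos: [0.521, 0.1805, 0.2062]
tool_pos: [0.5212, 0.1759, 0.0654]
ee_rot: [[0.025, 1.0, -0.001], [1.0, -0.025, -0.001], [-0.001, -0.001, -1.0]]
grip_width: 0.0442
plan [0.0482, 0.0004, 0.0047] [-0.0003, 0.0004, -0.0004] t 69.35 pos [0.5212 0.1759 0.0654] F [ 0.5  0.1 -0.3] j [-34.  35.  19. 109. -18.  39.  -5.]
```

View pics/s19.png

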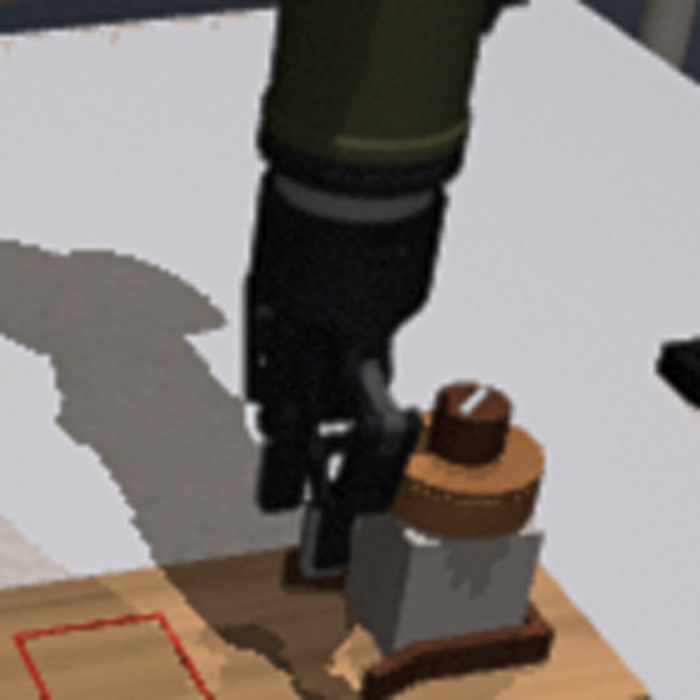

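```bash
python3 -m handwheel '[[[0.01,0,0.002,0,0,0,0.48],[0.02,0,0.002,0,0,0,0.48],[0.03,0,0.002,0,0,0,0.48],[0.04,0,0.002,0,0,0,0.48],[0.046,0,0.002,0,0,0,0.48]]]' | grep -E "pos|force"
python3 -m handwheel '[[[0.002,0,0,0,0,0,0.48],[0.004,0,0,0,0,0,0.48],[0.006,0,0,0,0,0,0.48],[0.008,0,0,0,0,0,0.48],[0.008,0,0,0,0,0,0.48]]]' | grep -E "pos|force"
```

```text
tool_pos: [0.522, 0.201, 0.0657]
contact_force: [-0.8, -0.5, -0.8]
tool_pos: [0.5221, 0.2044, 0.0656]
contact_force: [-0.1, 0.4, -0.1]
```

```bash
python3 -m handwheel '[[[0.002,0,0,0,0,0,0.48],[0.003,0,0,0,0,0,0.48],[0.004,0,0,0,0,0,0.48],[0.004,0,0,0,0,0,0.48],[0.004,0,0,0,0,0,0.48]]]' | grep -E "pos|force"
python3 -c "
from h import *
plan(.522,.2,.063,-91.35);print(state()['torque'])"
```

```text
tool_pos: [0.5222, 0.2061, 0.0656]
contact_force: [-0.3, -2.0, 0.2]
plan [-0.0122, -0.0, 0.0052] [-0.0, 0.0001, -0.0001] t 71.33 pos [0.5222 0.2061 0.0656] F [-0.3 -2.   0.2] j [-37.  36.  20. 108. -18.  40.  -8.]
[-0.2424894   0.00858094 -0.05523182]
```

```bash
for i in 1; do python3 -m handwheel '[[[0.001,0,0,0,0,0,0.48],[0.002,0,0,0,0,0,0.48],[0.003,0,0,0,0,0,0.48],[0.003,0,0,0,0,0,0.48],[0.003,0,0,0,0,0,0.48]]]' | grep -E "pos|force"
python3 -m handwheel '[[[0.001,0,0,0,0,0,0.48],[0.002,0,0,0,0,0,0.48],[0.003,0,0,0,0,0,0.48],[0.003,0,0,0,0,0,0.48],[0.003,0,0,0,0,0,0.48]]]' | grep -E "pos|force"; done
python3 -c "
from h import *
print(state()['torque'])"
```

```text
tool_pos: [0.5226, 0.2077, 0.0657]
contact_force: [1.4, -3.2, 1.1]
tool_pos: [0.5222, 0.2094, 0.0656]
contact_force: [2.8, -3.1, 0.9]
[-0.76500379 -0.50537389 -0.09624717]
```

```bash
python3 -m handwheel '[[[0.001,0,0,0,0,0,0.48],[0.002,0,0,0,0,0,0.48],[0.002,0,0,0,0,0,0.48],[0.002,0,0,0,0,0,0.48],[0.002,0,0,0,0,0,0.48]]]' | grep -E "pos|force"
python3 -m handwheel '[[[0.001,0,0,0,0,0,0.48],[0.002,0,0,0,0,0,0.48],[0.002,0,0,0,0,0,0.48],[0.002,0,0,0,0,0,0.48],[0.002,0,0,0,0,0,0.48]]]' | grep -E "pos|force"
python3 -c "
from h import *
print(state()['torque']);save('s20.png',grab('scene',2)['img'],(260,60,400,200),5)"
```

```text
tool_pos: [0.5224, 0.2103, 0.0656]
contact_force: [2.6, -4.0, 1.7]
tool_pos: [0.5225, 0.2105, 0.0657]
contact_force: [3.5, -5.4, 2.2]
[-1.24487961 -0.64903471 -0.11210141]
```

View pics/s20.png

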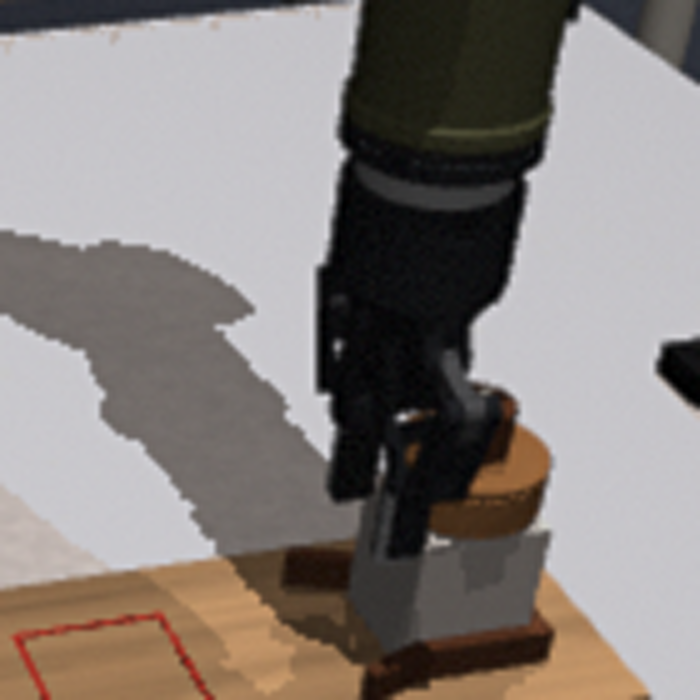

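The push stopped at TCP y=0.2105, exactly where a square, fully inserted canister should stop it. I'll back off straight, rise and check again.

```bash
python3 -m handwheel '[[[-0.004,0,0,0,0,0,0.48],[-0.01,0,0,0,0,0,0.48],[-0.02,0,0,0,0,0,0.48],[-0.04,0,0,0,0,0,0.48],[-0.06,0,0,0,0,0,0.48]]]' | grep -E "pos|force"
python3 -m handwheel '[[[-0.02,0,-0.06,0,0,0,0.48],[-0.02,0,-0.12,0,0,0,0.48],[-0.08,0,-0.18,0,0,0,0.48],[-0.16,0,-0.25,0,0,0,0.48],[-0.25,0,-0.25,0,0,0,0.48]]]' | grep -E "pos|force"
python3 -m handwheel '[[[-0.1,0,0,0,0,0,0.48],[-0.15,0,0,0,0,0,0.48],[-0.15,0,0,0,0,0,0.48],[-0.15,0,0,0,0,0,0.48],[-0.15,0,0,0,0,0,0.48]]]' | grep -E "pos|force"
python3 - <<'E'
from look import *
c,d=look("g")
save("s21.png",d["img"],(300,100,400,200),7);save("t21.png",c["img"],(110,190,210,275),7)
E
```

```text
tool_pos: [0.5214, 0.1805, 0.0655]
contact_force: [0.8, -0.6, -0.1]
tool_pos: [0.5199, 0.0549, 0.1932]
contact_force: [0.3, -0.7, -0.9]
tool_pos: [0.5169, -0.0172, 0.1904]
contact_force: [0.3, 0.1, 0.1]
```

View pics/s21.png

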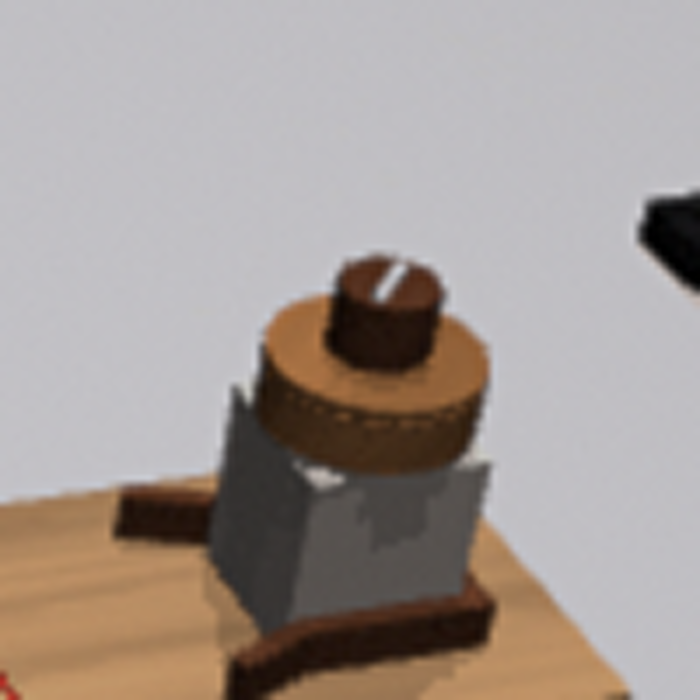

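View pics/t21.png

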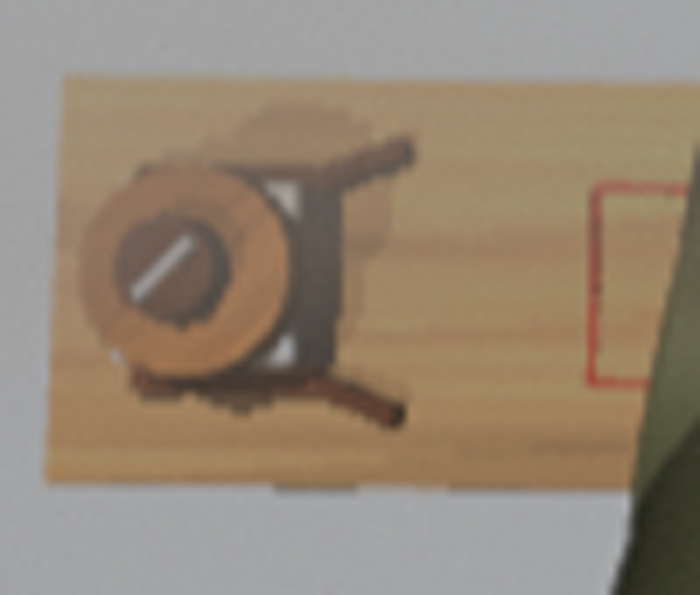

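The canister is square in the bay again and the lid turned with it. Last I'll check that the other items are undisturbed.

```bash
python3 - <<'E'
from h import *
d=grab("scene",3);o=cv2.imread("pics/scene0.png")[...,::-1]
def ex(img):
    H=cv2.cvtColor(np.ascontiguousarray(img),cv2.COLOR_RGB2HSV).astype(int);r={}
    yy,xx=np.mgrid[:384,:512]
    bl=(H[...,0]>95)&(H[...,0]<130)&(H[...,1]>80)
    for n,u,v,rad,m in(("tinA",166,213,14,bl),("tinB",199,184,14,bl),("bangle",333,263,22,(H[...,0]>15)&(H[...,0]<30)&(H[...,1]>120)),("polish",276,252,26,H[...,2]<130),("spool",238,285,18,(H[...,0]>45)&(H[...,0]<90)&(H[...,1]>60))):
        p=np.argwhere(m&((xx-u)**2+(yy-v)**2<rad**2));r[n]=(len(p),p.mean(0)[::-1].round(1))
    return r
a,b=ex(o),ex(d["img"])
for k in a:print(k,a[k],b[k])
def g(q): return (300+(q[0]+.5)/7-.5,100+(q[1]+.5)/7-.5)
def tp(q): return 110+(q[0]+.5)/7-.5,190+(q[1]+.5)/7-.5
c=read_camera("top");print("disk",cast(c,*tp((186,272)),.104)[:2],"knob",cast(c,*tp((165,268)),.129)[:2],state()["t"])
E
```

```text
tinA (77, array([165.5, 213.1])) (77, array([165.5, 213.1]))
tinB (58, array([198.5, 182.3])) (52, array([198.5, 182.5]))
bangle (312, array([333. , 262.9])) (312, array([333. , 262.9]))
polish (1038, array([275.5, 254.7])) (1032, array([275.5, 254.6]))
spool (98, array([237.9, 292.1])) (95, array([237.9, 292. ]))
disk [0.52216334 0.25142967] knob [0.52269319 0.25166649] 76.3
```

View pics/gs.png

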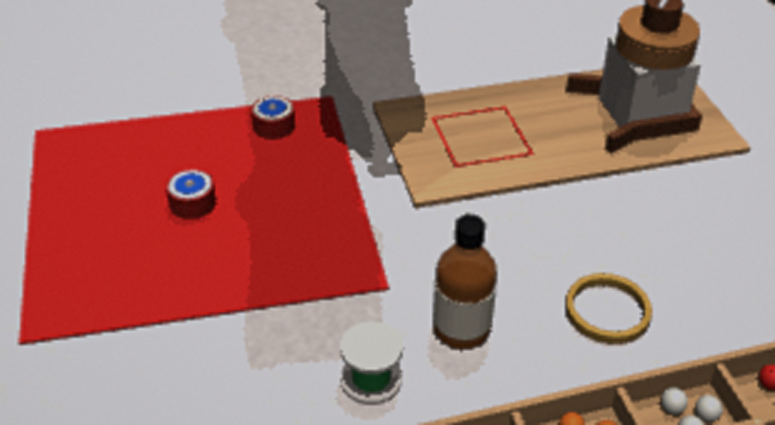

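The mat is clear except for the two tins, which along with the other items are unmoved. The canister is at (0.522, 0.2515), so I'm handing the job in.

```bash
python3 -c "
from station import *
print(finish_job(),state()['t'])"
```

```text
the job is handed in; nothing more can be done
the job is handed in; nothing more can be done
```

I slid the canister along the board into the blue bay, dropped in the four beads that were there (yellow, green, white, black; no blue), and screwed the lid home. The job was handed in at about 76 s on the robot's clock.

- **Lid:** turned back about 87° until it dropped to the 78 mm height, then screwed clockwise about 85° to the stop. It came down about 5.3 mm, and the torque against the stop was about 1 N m.
- **Mended on the way:** tightening the lid turned the canister about 3° and pulled it about 2 mm out of the bay. I pushed it back square with the fingertips until it stopped against the back rail.
- **Last checks:** the canister is at about (0.522, 0.2515), within about 1 mm of the bay point. No bead is left on the mat, and the tins, bangle, bottle and spool moved less than half a pixel.
- **Less certain:** before I lowered the lid, a single scene-camera fit disagreed with my other measurements by 2–4 mm. The lid still went over the neck without resistance. I judged it fully home from height, travel and torque, because the thread cannot be seen under the skirt.

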